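Unstack the calibration parts onto their outline plates

TASK

Take the pile of calibration parts apart and set all four parts (the eyepiece, the hexagonal adapter, the square reticle holder and the oblong gauge sleeve) upright on the walnut plates, each centred on the felt patch of its own outline, with the square and the oblong part turned to match their patch (either way round). Set them down without dropping or tipping any, and leave the test mirror and the lamp base where they stand.

Things in the scene. Friction and masses are not known exactly. Their poses are not given: they have to be found in the camera images.
- eyepiece_mid (a point): Brass eyepiece standing upright, loose: round, 32 mm diameter for the lower 30 mm (dark band near its upper end), 28 mm diameter above, 38 mm high, about 0.12 kg. At the start it is the top of the pile, standing on the adapter. Belongs on the round patch. The point is its centre, half-way up; z up.
- adapter_mid (a point): Hexagonal steel eyepiece adapter, loose, lying flat: 46 mm across flats (53 mm across corners), 20 mm high, flat top with a dark round face, about 0.2 kg. At the start it lies under the eyepiece and upon either the reticle holder or the gauge sleeve. Belongs on the hexagonal patch, turned any way. The point is its centre, half-way up; z up. x points to a corner, y is square to a flat.
- holder_mid (a point): Square cast-iron reticle holder, loose, lying flat: 62 x 62 mm, 26 mm high, dark, with four brass screw heads and a small round glass in its flat top, about 0.55 kg. It is either the foot of the pile or stands alone. Belongs on the square patch. The point is its centre, half-way up; z up. x and y are square to its sides.
- sleeve_mid (a point): Oblong nickel sleeve with steel feeler gauges, loose, lying flat: 94 mm long (x) over all and 46 mm wide (y), 26 mm high, flat top; the last 13 mm at its +x end are the gauge leaves sticking out, 36 mm wide and up to 21 mm high; about 0.38 kg. It is either the foot of the pile or stands alone. Belongs on the oblong patch, either way round. The point is the middle of its whole length and width, half-way up; z up.
- place_round_top (a point): Fixed place: flat dark walnut plate 116 x 84 mm, 6 mm high, no rim, with a thin pale grey felt patch in its middle shaped as a disc 38 mm in diameter (for the eyepiece). The point is the centre of the plate's top face (6 mm above the table); x along the plate's 116 mm side, y along its 84 mm side, z up.
- place_hexagon_top (a point): Fixed place: flat dark walnut plate 116 x 84 mm, 6 mm high, no rim, with a thin pale grey felt patch in its middle shaped as a hexagon 52 mm across flats (for the adapter). The point is the centre of the plate's top face (6 mm above the table); x along the plate's 116 mm side, y along its 84 mm side, z up.
- place_square_top (a point): Fixed place: flat dark walnut plate 116 x 84 mm, 6 mm high, no rim, with a thin pale grey felt patch in its middle shaped as a square of 68 mm with sides along x and y (for the reticle holder). The point is the centre of the plate's top face (6 mm above the table); x along the plate's 116 mm side, y along its 84 mm side, z up.
- place_oblong_top (a point): Fixed place: flat dark walnut plate 116 x 84 mm, 6 mm high, no rim, with a thin pale grey felt patch in its middle shaped as an oblong, 100 mm along x by 52 mm along y (for the gauge sleeve). The point is the centre of the plate's top face (6 mm above the table); x along the plate's 116 mm side, y along its 84 mm side, z up.
- mirror: Bystander, loose: round silvered test mirror in a dark cell, 90 mm diameter, 14 mm high, lying on the table. Origin at the centre of its underside.
- lamp_base: Bystander, loose: squat white porcelain lamp base with a brass socket, 88 mm diameter at the foot, 58 mm high. Origin at the centre of its underside.
Mind the look-alikes: they are no part of the job. Of the things that look like the part that bears eyepiece_mid, the smallest one is meant.

How it is judged:
At the end, for the whole second after the job is handed in: Each part rests upright (0.1 rad) directly on the plate with the patch of its outline (height within 4 mm), its centre within 12 mm of the patch centre; the square (any quarter turn) and the oblong (either way round) within 0.25 rad of their patch (horizontal distance between holder_mid and place_square_top below 0.012 m and z of holder_mid in the frame of place_square_top between 0.009 and 0.017 m and angle between each of holder_mid, sleeve_mid, adapter_mid, eyepiece_mid's own z axis and vertical below 0.1 rad and linear speed of each of holder, sleeve, adapter, eyepiece below 0.02 m/s and horizontal distance between sleeve_mid and place_oblong_top below 0.012 m and z of sleeve_mid in the frame of place_oblong_top between 0.009 and 0.017 m and horizontal distance between adapter_mid and place_hexagon_top below 0.012 m and z of adapter_mid in the frame of place_hexagon_top between 0.006 and 0.014 m and horizontal distance between eyepiece_mid and place_round_top below 0.012 m and z of eyepiece_mid in the frame of place_round_top between 0.015 and 0.023 m and (angle between the x axis of holder_mid and the x axis of place_square_top, either way round below 0.25 rad or angle between the x axis of holder_mid and the y axis of place_square_top, either way round below 0.25 rad) and angle between the x axis of sleeve_mid and the x axis of place_oblong_top, either way round below 0.25 rad); the robot touches nothing.
It fails at once if the test mirror is shoved more than 15 mm from where it stood (distance of mirror from where it was at the start of the episode above 0.015 m).
It fails at once if the lamp base is shoved more than 15 mm from where it stood (distance of lamp_base from where it was at the start of the episode above 0.015 m).
It fails at once if a part is let fall (more than about 2 cm: faster than 0.65 m/s with no finger on it) ((linear speed of holder above 0.65 m/s and contact force between the fingers and holder below 0.05 N) or (linear speed of sleeve above 0.65 m/s and contact force between the fingers and sleeve below 0.05 N) or (linear speed of adapter above 0.65 m/s and contact force between the fingers and adapter below 0.05 N) or (linear speed of eyepiece above 0.65 m/s and contact force between the fingers and eyepiece below 0.05 N)).
It fails at once if a part is tipped over (more than 0.7 rad) (angle between any of holder_mid, sleeve_mid, adapter_mid, eyepiece_mid's own z axis and vertical above 0.7 rad).
It also fails if it takes over 112 s, if anything falls off the work surface, if the arm or the gripper's body presses on something with over 40 N, if the wrist force passes 120 N, or if a joint passes its speed limit or range.

ROBOT

A 6-joint arm with a two-finger parallel gripper is mounted at the origin on the work surface. World frame = base frame: x ahead of the robot, y to its left, z up, the work surface at z = 0. Lengths are in m, angles in rad, forces in N, time in s.
With the tool pointing down it reaches from about 0.4 to 0.825 m from the base axis. Payload 7 kg.
Tool frame: the origin (TCP) lies midway between the tips of the shut fingers; the grasp point (between the pads) lies 19 mm behind it; z points along the fingers, y is the line along which they close (so a half turn about z gives the same grasp; the last joint's range is limited). The gripper opens to 88 mm and grips with 3 to 60 N. Pads are 19 mm wide; open, the fingers measure 130 mm over their backs; the gripper's body (78 mm by 193 mm) begins 47 mm behind the grasp point.
Start: joints at [1.515, 0.359, 0.012, 0, -1.224, -0.288], TCP at [0.228, 0.635, 0.197] pointing down, gripper open.
Joint ranges: [-3.07, 3.07], [-1.43, 2.12], [-1.02, 1.25], [-3.03, 1.67], [-3.05, -0], [-3.03, 3.03]. Speed limits (rad/s): [2.39, 2.39, 3.01, 3.14, 3.14, 3.14].

INTERFACE

Orientations are given as [roll, pitch, yaw] about the fixed x, y, z axes, in that order (R = Rz(yaw) Ry(pitch) Rx(roll)).
In Python, from station import get_state, grab_frame, calibration, job_done, boxes_of, regions_of, spot_point gives the robot as it stands. The module is installed in compiled form; this text tells all that it offers.
- The arm moves only by the tool arm_command, never from a script. Its argument "commands" is a list of rows, each an object of numbers: "tx", "ty", "tz": the shift along the tool's x, y, z each as a share of 25 cm, from -1 to 1; "twist": the turn about the tool's z as a share of 180 degrees, from -1 to 1. A call has exactly 8 rows; each row is the pose to reach, as a shift and turn from the pose commanded when the call began, along the tool's axes at that moment, turning the shorter way round; what a row does not reach only later rows make up. A row lasts 1/12 s, in which the tool goes at most 41.7 mm and 7.16 degrees, less where a joint would pass 70% of its speed; a pose out of reach is approached as far as the arm can. A call with a number of a shift or a turn outside -1 to 1 is refused whole. A call with a gripper value outside its range is refused whole. "claw" is the opening, from 0 (shut) to 1 (fully open), set as the call begins (left out, the last holds). The fingers move at their own pace and stop on an object; "grip_force" is the grip in N (left out, the last holds). Time passes only in rows, so rows that repeat a pose let the fingers close, or fill a call up. It gives the time, the measured TCP pose, the force, the opening and the grip force at its end, in the units of the state.
- get_state(): the state, without advancing time (a new reading comes with each control period).
- grab_frame(name): name is "side" or "top" or "wrist"; returns the picture (400x640x3 uint8, red, green, blue); there is no depth.
- calibration(name): a dict with "camera_matrix" (3x3 intrinsics, pixels), "extrinsics" (4x4, takes a point from camera to world coordinates). Camera axes: x right, y down, z forward; pixel columns grow to the right and rows downward; lengths in m; the calibration is good to about 2 mm. A picture is of the moment at which its call begins: read the wrist's pose just before it. calibration takes no time and is no camera call; for the wrist camera it gives the pose at the moment of the call.
- job_done(): hands the job in; it is judged then, once.
Trained networks look in the newest picture that a camera, given by its name, has taken for a name from the list of things; names that differ only in an ending like _2 or _b are one class to them, and where a whole thing is asked for, a point or a joint stands for the part that bears it (a point fixed in the world has none). Each returns a list of dicts, best first, with "score" (0 to 1); they miss things now and then, are a little off and sometimes report something else, mostly with a low value. They report only what shows in the picture. A call takes as long as a camera call. They do not tell look-alikes from the thing itself.
- boxes_of(query, camera): "rect" ([left, top, right, bottom] in pixels, round what is visible of it).
- regions_of(query, camera): "region" (400x640 bool, what is visible of it) and "rect" ([left, top, right, bottom] in pixels, round what is visible of it).
- spot_point(query, camera): "uv" ([column, row] in pixels: a listed point, or the origin of a listed thing).
The state is a dict: "t": time; "q": joint angles; "qd": joint speeds; "joint_efforts": joint torques, N m; "eef_pos": TCP position; "ee_rot": TCP orientation; "force": force on the tool from outside, world axes, zero at the start; "moment": the same for the moment, N m; "width": finger opening in m; "gripper_force": force on a finger pad.
Only numpy, scipy, OpenCV 4.12 (cv2) and the standard library are available. Lean on these libraries where they do the work, as an engineer would, in place of code of your own. Each camera call takes 0.05 s, during which the arm holds its last target. There are 200 camera calls.

## Working session

There is one attempt and no reset: what is moved stays moved. The work goes in short steps, Python scripts to look and compute and a tool call to move; the robot and the scene stay as the last step left them, time stands still between calls to the robot, and variables do not carry over. Pictures are saved under pics/ and viewed, at most 14 in all, crops included, and the job is handed in when it is done.

Besides the shell and the picture viewer there is one more tool, called after "Emit:" as name(argument=value, ...), one argument or row to a line, values as JSON. arm_command: Moves the arm, as the interface text tells. Shift numbers are shares of 25 cm and turn numbers shares of 180 degrees, none past 1 either way. Its arguments: {"type":"object","properties":{"commands":{"type":"array"},"claw":{"type":"number"},"grip_force":{"type":"number"}},"required":["commands"]}

```bash
mkdir -p pics; cat > h.py <<'E'
import numpy as np, cv2
from station import *
def save(cam,name):
    im=grab_frame(cam); cv2.imwrite(f'pics/{name}.png',im[:,:,::-1]); return im
def ray(cam,uv,z):
    c=calibration(cam);K=np.array(c['camera_matrix']);T=np.array(c['extrinsics'])
    d=T[:3,:3]@np.linalg.solve(K,[uv[0],uv[1],1.]);o=T[:3,3]
    return (o+d*(z-o[2])/d[2])
E
python3 - <<'E'
from h import *
s=get_state();print(s)
a=save('top','top0');b=save('side','side0')
for c in('top','side'):
    print(c,np.round(calibration(c)['extrinsics'],3).tolist())
grab_frame('top')
Z=dict(eyepiece_mid=.065,adapter_mid=.036,holder_mid=.013,sleeve_mid=.013,place_round_top=.006,place_hexagon_top=.006,place_square_top=.006,place_oblong_top=.006,mirror=0,lamp_base=0)
for n,z in Z.items():
    for r in spot_point(n,'top')[:4]: print(n,round(r['score'],2),np.round(r['uv']),np.round(ray('top',r['uv'],z),3))
E
```

```text
{'t': 0.0, 'q': array([ 1.51509840e+00,  3.59417537e-01,  1.10694527e-02, -3.38636352e-04,
       -1.22407795e+00, -2.88092090e-01]), 'qd': array([-6.09547010e-05,  2.95535341e-04,  4.11893886e-04,  8.63930108e-04,
       -1.38654925e-03,  4.12209425e-04]), 'joint_efforts': array([ 1.10813248e-04, -5.82710302e+01,  2.93079096e+01,  6.99776977e+00,
        7.21077886e-03, -1.57907593e-04]), 'eef_pos': array([0.22737239, 0.63499581, 0.19590958]), 'ee_rot': array([ 3.13993965e+00, -1.57864531e-04, -3.43905218e-01]), 'force': array([-0.38435383,  0.0992417 ,  0.87846799]), 'moment': array([-0.00038621,  0.02615609,  0.0448631 ]), 'gripper_force': 0.0, 'width': 0.08738659781590707}
top [[0.013, -0.992, 0.129, 0.36], [-1.0, -0.013, -0.0, -0.019], [0.002, -0.129, -0.992, 1.225], [0.0, 0.0, 0.0, 1.0]]
side [[-0.989, -0.086, 0.123, 0.375], [-0.15, 0.578, -0.802, 0.784], [-0.002, -0.812, -0.584, 0.648], [0.0, 0.0, 0.0, 1.0]]
eyepiece_mid 0.62 [265. 210.] [0.452 0.137 0.065]
eyepiece_mid 0.47 [272. 238.] [0.369 0.116 0.065]
eyepiece_mid 0.47 [305. 203.] [0.474 0.018 0.065]
holder_mid 0.66 [268. 206.] [0.468 0.135 0.013]
sleeve_mid 0.79 [342. 216.] [ 0.44  -0.095  0.013]
place_round_top 0.66 [264. 146.] [0.662 0.156 0.006]
place_hexagon_top 0.61 [425. 189.] [ 0.531 -0.357  0.006]
place_square_top 0.78 [188. 185.] [0.533 0.392 0.006]
place_square_top 0.63 [271. 209.] [0.459 0.127 0.006]
place_square_top 0.21 [261. 148.] [0.656 0.163 0.006]
place_square_top 0.15 [419. 248.] [ 0.346 -0.335  0.006]
place_oblong_top 0.94 [355. 162.] [ 0.614 -0.137  0.006]
mirror 0.95 [210. 235.] [0.378 0.317 0.   ]
lamp_base 0.71 [419. 245.] [ 0.354 -0.336  0.   ]
lamp_base 0.54 [427. 186.] [ 0.541 -0.367  0.   ]
```

View pics/top0.png

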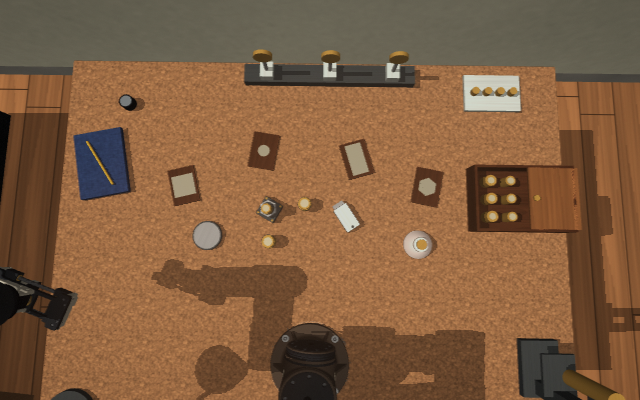

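View pics/side0.png

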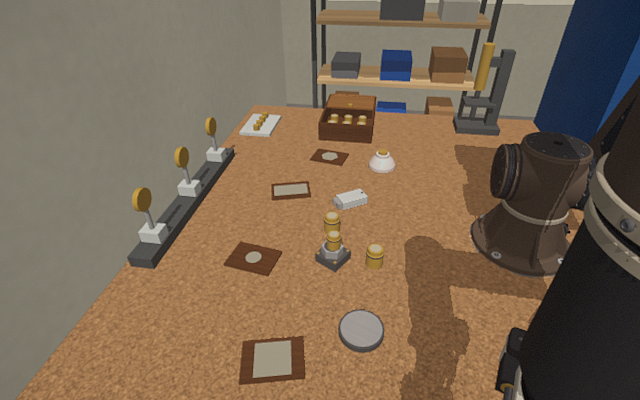

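The pile (eyepiece on adapter on holder) is at top pixel (267,209). Taller look-alike eyepieces stand at (305,203) and (268,241). The sleeve stands alone at (346,216). The plates are round (264,151), square (184,185), oblong (356,160) and hexagon (427,187).

```bash
cat >> h.py <<'E'
def patch(im,cam,uv,r,z=.006):
    """felt patch near uv: centroid world and minAreaRect angle/size in world"""
    u,v=int(uv[0]),int(uv[1]);hsv=cv2.cvtColor(im,cv2.COLOR_RGB2HSV)
    m=((hsv[...,1]<95)&(hsv[...,2]>90)).astype(np.uint8)
    w=np.zeros_like(m);w[max(v-r,0):v+r,max(u-r,0):u+r]=1;m*=w
    n,l,st,ce=cv2.connectedComponentsWithStats(m);k=1+np.argmax(st[1:,4])
    ys,xs=np.nonzero(l==k)
    P=np.array([ray(cam,p,z)[:2] for p in zip(xs,ys)]) if len(xs)<3000 else np.array([ray(cam,p,z)[:2] for p in cv2.findContours((l==k).astype(np.uint8),0,2)[0][0][:,0]])
    (c,s,a)=cv2.minAreaRect((P*1000).astype(np.float32))
    if s[0]<s[1]: s=s[::-1];a+=90
    return np.round(np.array(c)/1000,4),np.round(P.mean(0),4),np.round(s,1),round(np.radians((a+90)%180-90),3),len(xs)
def go(x,y,z,yaw):
    s=get_state();p=s['eef_pos'];R=cv2.Rodrigues(np.array([0,0,s['ee_rot'][2]]))[0]@np.diag([1,-1,-1.])
    d=R.T@(np.array([x,y,z])-p)/.25
    dy=(yaw-s['ee_rot'][2]+np.pi/2)%np.pi-np.pi/2
    print('tx ty tz',np.round(d,3),'twist',round(-dy/np.pi,3))
E
python3 - <<'E'
from h import *
im=cv2.imread('pics/top0.png')[:,:,::-1].copy()
for n,uv in dict(round=(264,151),square=(184,185),oblong=(356,160),hexa=(427,187),sleeve=(346,216)).items():
    print(n,patch(im,'top',uv,22,.026 if n=='sleeve' else .006))
c=calibration('wrist');s=get_state();print(np.round(c['camera_matrix'],1).tolist(),np.round(c['extrinsics'],3).tolist())
go(.40,.19,.28,-.344)
E
```

```text
round (array([0.6499, 0.1564]), array([0.6494, 0.1573]), array([35.4, 32.8]), np.float64(-1.558), 105)
square (array([0.5337, 0.4073]), array([0.5337, 0.4074]), array([68.1, 67.2]), np.float64(-1.325), 455)
oblong (array([ 0.6259, -0.1408]), array([ 0.6255, -0.1409]), array([99.2, 52.1]), np.float64(0.292), 498)
hexa (array([ 0.5392, -0.3643]), array([ 0.5389, -0.3639]), array([53.1, 52.7]), np.float64(0.787), 229)
sleeve (array([ 0.4421, -0.1046]), array([ 0.4409, -0.1053]), array([93. , 47.9]), np.float64(0.583), 455)
[[280.0, 0.0, 325.5], [0.0, 280.0, 201.4], [0.0, 0.0, 1.0]] [[-0.338, -0.908, -0.247, 0.294], [-0.941, 0.326, 0.088, 0.61], [0.001, 0.262, -0.965, 0.384], [0.0, 0.0, 0.0, 1.0]]
tx ty tz [ 1.25   1.445 -0.332] twist 0.0
```

```bash
python3 - <<'E'
from h import *
go(.45,.14,.26,-.344)
E
```

```text
tx ty tz [ 1.506  1.566 -0.252] twist 0.0
```

Emit:
arm_command(
  commands=[
    {"tx":0.13,"ty":0.13,"tz":-0.25},
    {"tx":0.25,"ty":0.25,"tz":-0.25},
    {"tx":0.38,"ty":0.38,"tz":-0.25},
    {"tx":0.5,"ty":0.5,"tz":-0.25},
    {"tx":0.62,"ty":0.62,"tz":-0.25},
    {"tx":0.74,"ty":0.74,"tz":-0.25},
    {"tx":0.86,"ty":0.86,"tz":-0.25},
    {"tx":0.97,"ty":0.97,"tz":-0.25},
  ],
)

```text
invalid input
```

Emit:
arm_command(
  commands=[
    {"tx":0.12,"ty":0.12,"tz":0},
    {"tx":0.24,"ty":0.24,"tz":0},
    {"tx":0.36,"ty":0.36,"tz":0},
    {"tx":0.46,"ty":0.48,"tz":0},
    {"tx":0.5,"ty":0.56,"tz":0},
    {"tx":0.53,"ty":0.6,"tz":0},
    {"tx":0.53,"ty":0.6,"tz":0},
    {"tx":0.53,"ty":0.6,"tz":0},
  ],
)

```text
invalid input
```

```bash
python3 - <<'E'
from h import *
s=get_state();print(s['t'],s['eef_pos'],s['ee_rot'])
im=save('wrist','w1')
for n,z in dict(eyepiece_mid=.065,adapter_mid=.036,holder_mid=.013).items():
    for r in spot_point(n,'wrist')[:4]: print(n,round(r['score'],2),np.round(r['uv']),np.round(ray('wrist',r['uv'],z),4))
    for r in regions_of(n,'wrist')[:3]: print(r['score'],r['rect'],r['region'].sum())
E
```

```text
0.65 [0.22755813 0.63545008 0.19688667] [-3.14157846e+00  3.95177453e-06 -3.43864077e-01]
0.29 [505.3, 0.0, 562.6, 8.9] 508
```

View pics/w1.png

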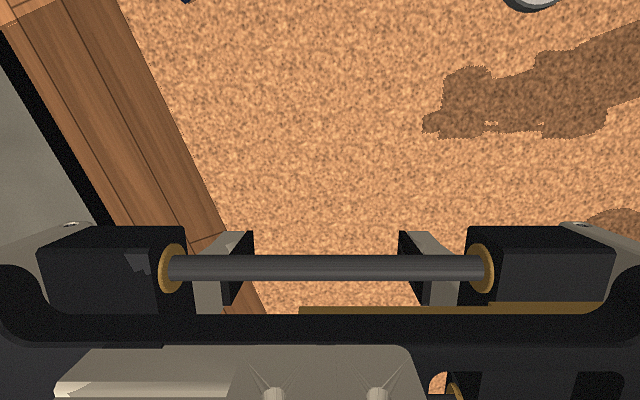

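The calls were refused, probably because the twist was missing. The wrist view shows only empty table, with the fingers at rows 230-300; the camera looks ahead along tool +x.

Emit:
arm_command(
  commands=[
    {"tx":0.13,"ty":0.13,"tz":-0.25,"twist":0},
    {"tx":0.25,"ty":0.25,"tz":-0.25,"twist":0},
    {"tx":0.38,"ty":0.38,"tz":-0.25,"twist":0},
    {"tx":0.5,"ty":0.5,"tz":-0.25,"twist":0},
    {"tx":0.62,"ty":0.62,"tz":-0.25,"twist":0},
    {"tx":0.74,"ty":0.74,"tz":-0.25,"twist":0},
    {"tx":0.86,"ty":0.86,"tz":-0.25,"twist":0},
    {"tx":0.97,"ty":0.97,"tz":-0.25,"twist":0},
  ],
)

```text
t: 1.67
eef_pos: [0.3612, 0.3515, 0.2597]
ee_rot: [-3.141, -0.0, -0.343]
force: [1.4, 0.0, 0.2]
width: 0.0876
gripper_force: 0.0
```

Emit:
arm_command(
  commands=[
    {"tx":0.1,"ty":0.13,"tz":0,"twist":0},
    {"tx":0.2,"ty":0.26,"tz":0,"twist":0},
    {"tx":0.28,"ty":0.4,"tz":0,"twist":0},
    {"tx":0.34,"ty":0.52,"tz":0,"twist":0},
    {"tx":0.38,"ty":0.6,"tz":0,"twist":0},
    {"tx":0.4,"ty":0.64,"tz":0,"twist":0},
    {"tx":0.4,"ty":0.64,"tz":0,"twist":0},
    {"tx":0.4,"ty":0.64,"tz":0,"twist":0},
  ],
)

```text
t: 2.33
eef_pos: [0.4013, 0.1692, 0.2596]
ee_rot: [-3.141, -0.0, -0.345]
force: [0.2, 0.7, -0.3]
width: 0.0876
gripper_force: 0.0
```

```bash
python3 - <<'E'
from h import *
s=get_state();print(s['t'],s['eef_pos'],s['ee_rot'])
im=save('wrist','w2')
for n,z in dict(eyepiece_mid=.065,adapter_mid=.036,holder_mid=.013).items():
    for r in spot_point(n,'wrist')[:4]: print(n,round(r['score'],2),np.round(r['uv']),np.round(ray('wrist',r['uv'],z),4))
E
```

```text
2.3333 [0.40130706 0.16916102 0.25956178] [-3.14072963e+00 -3.20201667e-04 -3.44975694e-01]
eyepiece_mid 0.9 [403.  88.] [0.4781 0.0359 0.065 ]
eyepiece_mid 0.87 [336. 128.] [0.4599 0.1321 0.065 ]
eyepiece_mid 0.66 [359. 189.] [0.3714 0.1287 0.065 ]
eyepiece_mid 0.19 [336. 130.] [0.4579 0.1339 0.065 ]
adapter_mid 0.88 [335. 124.] [0.465  0.1306 0.036 ]
holder_mid 0.8 [337. 131.] [0.4536 0.1308 0.013 ]
```

View pics/w2.png

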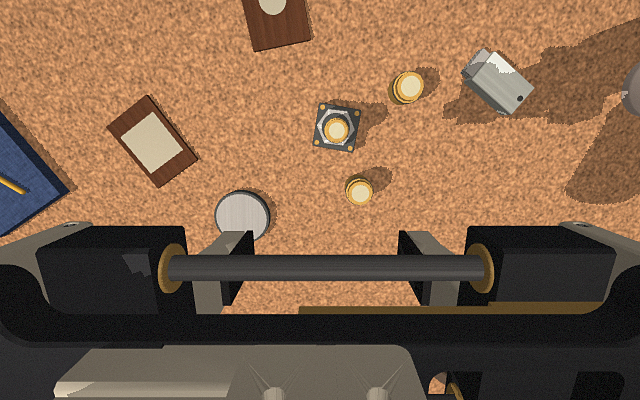

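The pile is at (336,128), with the eyepiece top at its centre. The look-alikes at (408,87) and (359,190) are clear of it.

```bash
python3 - <<'E'
from h import *
im=cv2.imread('pics/w2.png')[:,:,::-1].copy()
hsv=cv2.cvtColor(im,cv2.COLOR_RGB2HSV)
cv2.imwrite('pics/c1.png',cv2.resize(im[90:165,295:380],None,fx=7,fy=7,interpolation=2)[:,:,::-1])
for p in((322,104),(361,109),(354,152),(314,146)): print(ray('wrist',p,.026))
go(.459,.132,.10,-.345)
E
```

```text
[0.49682577 0.13937807 0.026     ]
[0.47172111 0.08919332 0.026     ]
[0.41732277 0.1175246  0.026     ]
[0.44554285 0.17045189 0.026     ]
tx ty tz [0.27  0.066 0.636] twist 0.001
```

View pics/c1.png

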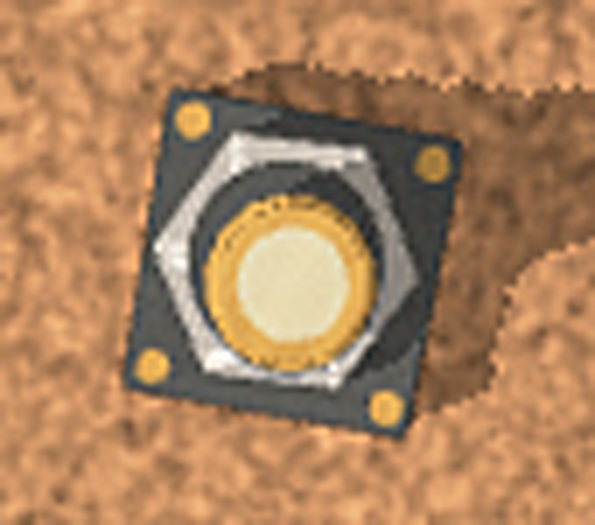

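```bash
python3 - <<'E'
from h import *
f=lambda L,z:np.array([ray('wrist',(a/7+295,b/7+90),z)[:2] for a,b in L])
H=f([(172,90),(462,140),(407,438),(125,388)],.026);X=f([(237,132),(365,150),(415,280),(338,388),(207,370),(155,247)],.046)
ang=lambda P:np.round([np.degrees(np.arctan2(*(P[(i+1)%len(P)]-P[i])[::-1])) for i in range(len(P))],1)
L=lambda P:np.round([np.linalg.norm(P[(i+1)%len(P)]-P[i]) for i in range(len(P))],4)
print(H.mean(0),ang(H),L(H));print(X.mean(0),ang(X),L(X))
E_=f([(293,285)],.084)
print(E_, f([(291,283)],.076)); go(*E_[0],.10,-.345)
E
```

```text
[0.45842488 0.13061342] [-118.9  151.2   60.4  -29.4] [0.06   0.061  0.0607 0.0603]
[0.46004616 0.13199921] [-117.3 -176.7  125.    62.7    3.6  -56.4] [0.0252 0.0267 0.0258 0.0266 0.0259 0.0269]
[[0.45666483 0.13335345]] [[0.45687871 0.13332745]]
tx ty tz [0.259 0.064 0.636] twist 0.001
```

Emit:
arm_command(
  commands=[
    {"tx":0.13,"ty":0.03,"tz":0.08,"twist":0},
    {"tx":0.22,"ty":0.055,"tz":0.2,"twist":0},
    {"tx":0.259,"ty":0.064,"tz":0.34,"twist":0},
    {"tx":0.259,"ty":0.064,"tz":0.48,"twist":0},
    {"tx":0.259,"ty":0.064,"tz":0.6,"twist":0},
    {"tx":0.259,"ty":0.064,"tz":0.68,"twist":0},
    {"tx":0.259,"ty":0.064,"tz":0.7,"twist":0},
    {"tx":0.259,"ty":0.064,"tz":0.7,"twist":0},
  ],
)

```text
t: 3.2
eef_pos: [0.4559, 0.1322, 0.0829]
ee_rot: [3.138, 0.002, -0.343]
force: [1.1, 0.2, 0.7]
width: 0.0874
gripper_force: 0.0
```

```bash
python3 - <<'E'
from h import *
s=get_state();print(s['t'],s['eef_pos'],s['ee_rot'])
go(.4567,.1333,.051,-.345)
E
```

```text
3.2 [0.45587839 0.13222549 0.08290213] [ 3.13837346e+00  1.86168537e-03 -3.42774985e-01]
tx ty tz [ 0.002 -0.005  0.128] twist 0.001
```

Emit:
arm_command(
  commands=[
    {"tx":0,"ty":0,"tz":0.04,"twist":0},
    {"tx":0,"ty":0,"tz":0.08,"twist":0},
    {"tx":0,"ty":0,"tz":0.11,"twist":0},
    {"tx":0,"ty":0,"tz":0.126,"twist":0},
    {"tx":0,"ty":0,"tz":0.126,"twist":0},
    {"tx":0,"ty":0,"tz":0.126,"twist":0},
    {"tx":0,"ty":0,"tz":0.126,"twist":0},
    {"tx":0,"ty":0,"tz":0.126,"twist":0},
  ],
)

```text
t: 3.87
eef_pos: [0.4571, 0.1325, 0.0534]
ee_rot: [-3.141, -0.001, -0.344]
force: [0.6, 0.4, 0.5]
width: 0.0875
gripper_force: 0.0
```

Emit:
arm_command(
  commands=[
    {"tx":0,"ty":0,"tz":0,"twist":0},
    {"tx":0,"ty":0,"tz":0,"twist":0},
    {"tx":0,"ty":0,"tz":0,"twist":0},
    {"tx":0,"ty":0,"tz":0,"twist":0},
    {"tx":0,"ty":0,"tz":0,"twist":0},
    {"tx":0,"ty":0,"tz":0,"twist":0},
    {"tx":0,"ty":0,"tz":0,"twist":0},
    {"tx":0,"ty":0,"tz":0,"twist":0},
  ],
  claw=0.2,
  grip_force=15,
)

```text
t: 4.53
eef_pos: [0.4566, 0.1322, 0.0527]
ee_rot: [3.141, 0.0, -0.344]
force: [0.1, -1.2, 0.1]
width: 0.0401
gripper_force: 0.0
```

```bash
python3 - <<'E'
from h import *
s=get_state();print(s['t'],s['eef_pos'],s['ee_rot'],s['width'],s['gripper_force'])
go(.650,.157,.12,-.345)
E
```

```text
4.5333 [0.45662285 0.13219276 0.05274363] [ 3.14149813e+00  4.15550817e-05 -3.43782894e-01] 0.04011481471123167 0.0
tx ty tz [ 0.695 -0.354 -0.269] twist 0.0
```

Emit:
arm_command(
  commands=[
    {"tx":0,"ty":0,"tz":0,"twist":0},
    {"tx":0,"ty":0,"tz":0,"twist":0},
    {"tx":0,"ty":0,"tz":0,"twist":0},
    {"tx":0,"ty":0,"tz":0,"twist":0},
    {"tx":0,"ty":0,"tz":0,"twist":0},
    {"tx":0,"ty":0,"tz":-0.03,"twist":0},
    {"tx":0,"ty":0,"tz":-0.1,"twist":0},
    {"tx":0,"ty":0,"tz":-0.2,"twist":0},
  ],
  claw=0.2,
  grip_force=15,
)

```text
t: 5.2
eef_pos: [0.4547, 0.1308, 0.1018]
ee_rot: [3.137, 0.003, -0.344]
force: [0.8, 0.0, -1.0]
width: 0.0255
gripper_force: 15.0
```

Emit:
arm_command(
  commands=[
    {"tx":0.1,"ty":-0.05,"tz":-0.06,"twist":0},
    {"tx":0.2,"ty":-0.1,"tz":-0.08,"twist":0},
    {"tx":0.32,"ty":-0.16,"tz":-0.08,"twist":0},
    {"tx":0.44,"ty":-0.22,"tz":-0.08,"twist":0},
    {"tx":0.54,"ty":-0.28,"tz":-0.08,"twist":0},
    {"tx":0.62,"ty":-0.32,"tz":-0.08,"twist":0},
    {"tx":0.66,"ty":-0.35,"tz":-0.08,"twist":0},
    {"tx":0.67,"ty":-0.36,"tz":-0.08,"twist":0},
  ],
)

```text
t: 5.87
eef_pos: [0.6459, 0.1601, 0.1218]
ee_rot: [3.14, 0.001, -0.345]
force: [0.5, -0.0, -1.4]
width: 0.0256
gripper_force: 15.0
```

```bash
python3 - <<'E'
from h import *
im=save('wrist','w3');s=get_state();print(s['t'],s['eef_pos'],s['ee_rot'],s['width'],s['force'])
for r in spot_point('place_round_top','wrist')[:3]: print(round(r['score'],2),np.round(r['uv']),np.round(ray('wrist',r['uv'],.006),4))
go(.650,.157,.05,-.345)
E
```

```text
5.9167 [0.6452668  0.1602584  0.12183998] [ 3.14005221e+00  1.26142226e-03 -3.44572781e-01] 0.02575026890305489 [-0.30393702  0.77247087 -1.16855732]
tx ty tz [0.026 0.004 0.288] twist 0.0
```

View pics/w3.png

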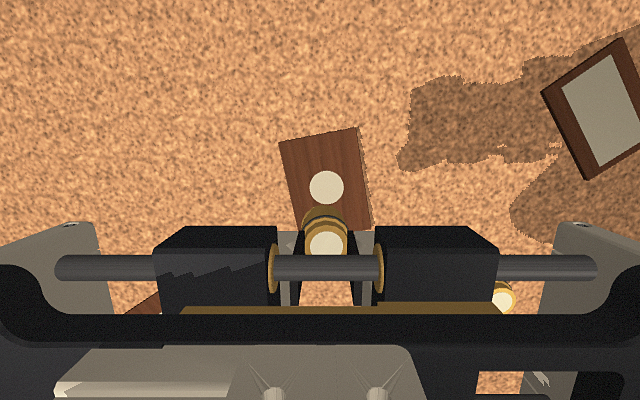

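```bash
python3 - <<'E'
from h import *
im=cv2.imread('pics/w3.png');sd=grab_frame('side')[:,:,::-1]
s=get_state();p=s['eef_pos'];c=calibration('side');T=np.linalg.inv(np.array(c['extrinsics']));q=np.array(c['camera_matrix'])@(T@np.r_[p,1])[:3];u,v=(q[:2]/q[2]).astype(int);print(u,v)
a=cv2.resize(im[170:290,265:385],(480,480),interpolation=2);v=max(v,40)
b=cv2.resize(sd[v-40:v+40,u-30:u+20],(300,480),interpolation=2)
cv2.imwrite('pics/c2.png',np.hstack([a,b]))
E
```

```text
248 219
```

View pics/c2.png

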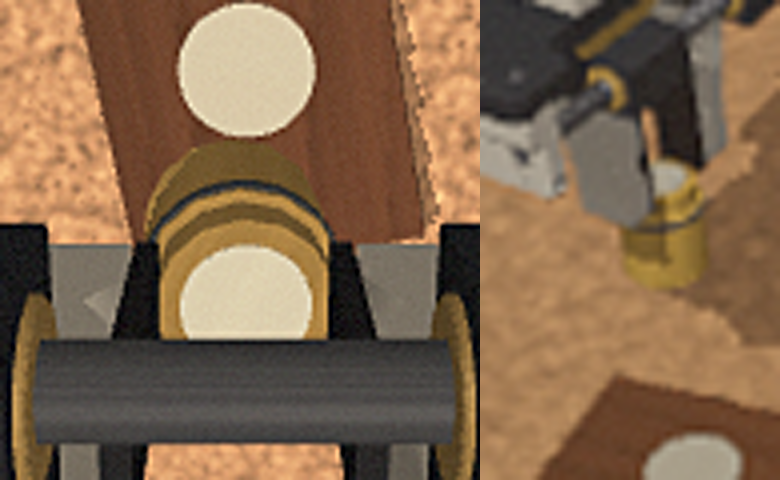

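```bash
python3 - <<'E'
from h import *
s=get_state();print(s['eef_pos'],s['force'])
print('patch',ray('wrist',(265+247/4,170+69/4),.006),'face',ray('wrist',(265+246/4,170+308/4),.153))
print('band/shoulder', ray('wrist',(265+246/4,170+290/4),.145))
go(.650,.157,.035,-.345)
E
```

```text
[0.64373318 0.16010327 0.12235159] [ 0.14231886 -0.86148893 -0.87634171]
patch [0.64726239 0.15560125 0.006     ] face [0.64305091 0.15822873 0.153     ]
band/shoulder [0.64252213 0.15837299 0.145     ]
tx ty tz [0.028 0.003 0.349] twist 0.0
```

The eyepiece hangs upright between the pads and the round patch is at (327,187), so I lower it in steps and watch the force.

Emit:
arm_command(
  commands=[
    {"tx":0.023,"ty":0.005,"tz":0.06,"twist":0},
    {"tx":0.023,"ty":0.005,"tz":0.13,"twist":0},
    {"tx":0.023,"ty":0.005,"tz":0.2,"twist":0},
    {"tx":0.023,"ty":0.005,"tz":0.27,"twist":0},
    {"tx":0.023,"ty":0.005,"tz":0.32,"twist":0},
    {"tx":0.023,"ty":0.005,"tz":0.34,"twist":0},
    {"tx":0.023,"ty":0.005,"tz":0.36,"twist":0},
    {"tx":0.023,"ty":0.005,"tz":0.37,"twist":0},
  ],
)

```text
t: 6.68
eef_pos: [0.6496, 0.1575, 0.0305]
ee_rot: [-3.141, -0.0, -0.343]
force: [-0.6, 0.1, -0.5]
width: 0.0251
gripper_force: 15.0
```

Emit:
arm_command(
  commands=[
    {"tx":0,"ty":0,"tz":0.005,"twist":0},
    {"tx":0,"ty":0,"tz":0.01,"twist":0},
    {"tx":0,"ty":0,"tz":0.015,"twist":0},
    {"tx":0,"ty":0,"tz":0.02,"twist":0},
    {"tx":0,"ty":0,"tz":0.025,"twist":0},
    {"tx":0,"ty":0,"tz":0.028,"twist":0},
    {"tx":0,"ty":0,"tz":0.03,"twist":0},
    {"tx":0,"ty":0,"tz":0.03,"twist":0},
  ],
)

```text
t: 7.35
eef_pos: [0.6496, 0.1573, 0.0227]
ee_rot: [3.141, 0.0, -0.344]
force: [-0.1, -0.0, -1.5]
width: 0.0252
gripper_force: 15.0
```

Emit:
arm_command(
  commands=[
    {"tx":0,"ty":0,"tz":0.005,"twist":0},
    {"tx":0,"ty":0,"tz":0.01,"twist":0},
    {"tx":0,"ty":0,"tz":0.014,"twist":0},
    {"tx":0,"ty":0,"tz":0.018,"twist":0},
    {"tx":0,"ty":0,"tz":0.022,"twist":0},
    {"tx":0,"ty":0,"tz":0.026,"twist":0},
    {"tx":0,"ty":0,"tz":0.028,"twist":0},
    {"tx":0,"ty":0,"tz":0.028,"twist":0},
  ],
)

```text
t: 8.02
eef_pos: [0.6496, 0.1574, 0.0156]
ee_rot: [3.141, 0.0, -0.344]
force: [0.5, 0.2, -0.6]
width: 0.0252
gripper_force: 15.0
```

Emit:
arm_command(
  commands=[
    {"tx":0,"ty":0,"tz":0.002,"twist":0},
    {"tx":0,"ty":0,"tz":0.004,"twist":0},
    {"tx":0,"ty":0,"tz":0.006,"twist":0},
    {"tx":0,"ty":0,"tz":0.008,"twist":0},
    {"tx":0,"ty":0,"tz":0.01,"twist":0},
    {"tx":0,"ty":0,"tz":0.012,"twist":0},
    {"tx":0,"ty":0,"tz":0.013,"twist":0},
    {"tx":0,"ty":0,"tz":0.013,"twist":0},
  ],
)

```text
t: 8.68
eef_pos: [0.65, 0.1575, 0.0129]
ee_rot: [-3.141, -0.001, -0.344]
force: [0.5, 0.2, 0.7]
width: 0.0255
gripper_force: 15.0
```

Emit:
arm_command(
  commands=[
    {"tx":0,"ty":0,"tz":0.002,"twist":0},
    {"tx":0,"ty":0,"tz":0.002,"twist":0},
    {"tx":0,"ty":0,"tz":0.002,"twist":0},
    {"tx":0,"ty":0,"tz":0.002,"twist":0},
    {"tx":0,"ty":0,"tz":0.002,"twist":0},
    {"tx":0,"ty":0,"tz":0,"twist":0},
    {"tx":0,"ty":0,"tz":-0.02,"twist":0},
    {"tx":0,"ty":0,"tz":-0.06,"twist":0},
  ],
  claw=0.9,
)

```text
t: 9.35
eef_pos: [0.6488, 0.157, 0.0268]
ee_rot: [3.14, 0.002, -0.344]
force: [-0.4, -0.4, -0.5]
width: 0.073
gripper_force: 0.0
```

```bash
python3 - <<'E'
from h import *
# back to view adapter with yaw 3.5deg
go(.46,.132,.16,.061)
go(.65,.157,.16,-.344)
E
```

```text
tx ty tz [-0.677  0.349 -0.533] twist -0.129
tx ty tz [ 0.004 -0.002 -0.533] twist 0.0
```

Emit:
arm_command(
  commands=[
    {"tx":0,"ty":0,"tz":-0.14,"twist":0},
    {"tx":0,"ty":0,"tz":-0.28,"twist":0},
    {"tx":-0.1,"ty":0.05,"tz":-0.4,"twist":-0.03},
    {"tx":-0.22,"ty":0.1,"tz":-0.5,"twist":-0.06},
    {"tx":-0.36,"ty":0.16,"tz":-0.56,"twist":-0.09},
    {"tx":-0.5,"ty":0.23,"tz":-0.6,"twist":-0.12},
    {"tx":-0.64,"ty":0.3,"tz":-0.6,"twist":-0.129},
    {"tx":-0.78,"ty":0.36,"tz":-0.6,"twist":-0.129},
  ],
)

```text
t: 10.02
eef_pos: [0.4345, 0.138, 0.1791]
ee_rot: [-3.14, -0.002, 0.063]
force: [-0.9, 1.3, 0.7]
width: 0.0787
gripper_force: 0.0
```

```bash
python3 - <<'E'
from h import *
im=save('wrist','w4');s=get_state();print(s['t'],s['eef_pos'],s['ee_rot'],s['width'],s['force'])
for n,z in dict(adapter_mid=.036,holder_mid=.013).items():
    for r in spot_point(n,'wrist')[:4]: print(n,round(r['score'],2),np.round(r['uv']),np.round(ray('wrist',r['uv'],z),4))
go(.46,.132,.1,.061)
E
```

```text
10.0667 [0.42826603 0.13586232 0.17856035] [-3.13932960e+00  7.11432830e-04  6.01099753e-02] 0.07850711215293132 [-9.95725644 -3.84716102 -4.98320703]
adapter_mid 0.65 [331. 164.] [0.4583 0.1306 0.036 ]
tx ty tz [0.102 0.031 0.318] twist 0.001
```

View pics/w4.png

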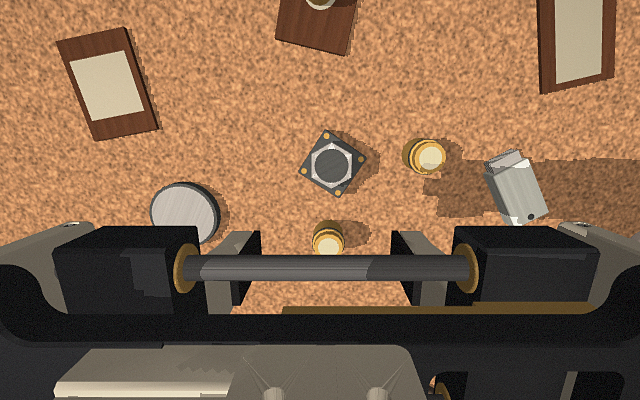

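The adapter lies on the holder at (331,164), with flats facing left and right in this view.

Emit:
arm_command(
  commands=[
    {"tx":0.1,"ty":0.03,"tz":0.06,"twist":0},
    {"tx":0.1,"ty":0.03,"tz":0.13,"twist":0},
    {"tx":0.1,"ty":0.03,"tz":0.22,"twist":0},
    {"tx":0.1,"ty":0.03,"tz":0.31,"twist":0},
    {"tx":0.1,"ty":0.03,"tz":0.38,"twist":0},
    {"tx":0.1,"ty":0.03,"tz":0.44,"twist":0},
    {"tx":0.1,"ty":0.03,"tz":0.46,"twist":0},
    {"tx":0.1,"ty":0.03,"tz":0.46,"twist":0},
  ],
)

```text
t: 10.83
eef_pos: [0.4612, 0.1321, 0.0617]
ee_rot: [3.14, 0.002, 0.061]
force: [0.5, -0.0, -0.3]
width: 0.0789
gripper_force: 0.0
```

```bash
python3 - <<'E'
from h import *
s=get_state();print(s['t'],s['eef_pos'],s['ee_rot'],s['width'],s['force'])
go(.459,.132,.0285,.061)
E
```

```text
10.8333 [0.46121149 0.13206017 0.06173558] [3.14023095e+00 1.71284104e-03 6.11030352e-02] 0.07889902726286314 [ 0.52349808 -0.00938206 -0.25749474]
tx ty tz [-0.009 -0.     0.133] twist 0.0
```

Emit:
arm_command(
  commands=[
    {"tx":-0.009,"ty":0,"tz":0.04,"twist":0},
    {"tx":-0.009,"ty":0,"tz":0.07,"twist":0},
    {"tx":-0.009,"ty":0,"tz":0.1,"twist":0},
    {"tx":-0.009,"ty":0,"tz":0.12,"twist":0},
    {"tx":-0.009,"ty":0,"tz":0.13,"twist":0},
    {"tx":-0.009,"ty":0,"tz":0.13,"twist":0},
    {"tx":-0.009,"ty":0,"tz":0.13,"twist":0},
    {"tx":-0.009,"ty":0,"tz":0.13,"twist":0},
  ],
)

```text
t: 11.5
eef_pos: [0.4592, 0.1325, 0.0304]
ee_rot: [-3.141, -0.001, 0.062]
force: [0.1, -0.3, -0.3]
width: 0.0788
gripper_force: 0.0
```

Emit:
arm_command(
  commands=[
    {"tx":0,"ty":0,"tz":0,"twist":0},
    {"tx":0,"ty":0,"tz":0,"twist":0},
    {"tx":0,"ty":0,"tz":0,"twist":0},
    {"tx":0,"ty":0,"tz":0,"twist":0},
    {"tx":0,"ty":0,"tz":0,"twist":0},
    {"tx":0,"ty":0,"tz":0,"twist":0},
    {"tx":0,"ty":0,"tz":0,"twist":0},
    {"tx":0,"ty":0,"tz":0,"twist":0},
  ],
  claw=0.35,
  grip_force=30,
)

```text
t: 12.17
eef_pos: [0.4589, 0.1323, 0.03]
ee_rot: [3.142, 0.0, 0.061]
force: [-1.4, -0.1, 0.1]
width: 0.033
gripper_force: 0.0
```

```bash
python3 - <<'E'
from h import *
im=grab_frame('wrist')[:,:,::-1];sd=grab_frame('side')[:,:,::-1]
s=get_state();print(s['eef_pos'],s['width'],s['gripper_force'])
a=cv2.resize(im[160:300,235:415],(540,420),interpolation=2)
b=cv2.resize(sd[205:275,310:350],(240,420),interpolation=2)
cv2.imwrite('pics/c3.png',np.hstack([a,b]))
E
```

```text
[0.45891594 0.13227792 0.03001528] 0.031142752291390133 0.0
```

View pics/c3.png

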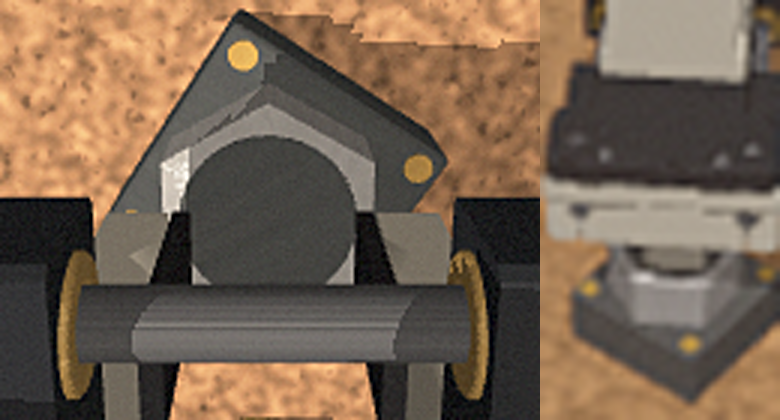

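The fingers closed over the adapter instead of round it. From the picture the real fingertips sit about 30 mm above the reported TCP: the tip edges at row 231 give depth 0.168 m, and the eyepiece was gripped near its top. I'll reopen and go lower.

Emit:
arm_command(
  commands=[
    {"tx":0,"ty":0,"tz":0,"twist":0},
    {"tx":0,"ty":0,"tz":0,"twist":0},
    {"tx":0,"ty":0,"tz":0,"twist":0},
    {"tx":0,"ty":0,"tz":0,"twist":0},
    {"tx":0,"ty":0,"tz":0,"twist":0},
    {"tx":0,"ty":0,"tz":0,"twist":0},
    {"tx":0,"ty":0,"tz":0,"twist":0},
    {"tx":0,"ty":0,"tz":0,"twist":0},
  ],
  claw=0.9,
)

```text
t: 12.93
eef_pos: [0.4589, 0.1323, 0.03]
ee_rot: [-3.142, 0.0, 0.061]
force: [-0.8, -0.1, -0.2]
width: 0.0769
gripper_force: 0.0
```

Emit:
arm_command(
  commands=[
    {"tx":0,"ty":0,"tz":0.015,"twist":0},
    {"tx":0,"ty":0,"tz":0.03,"twist":0},
    {"tx":0,"ty":0,"tz":0.045,"twist":0},
    {"tx":0,"ty":0,"tz":0.06,"twist":0},
    {"tx":0,"ty":0,"tz":0.07,"twist":0},
    {"tx":0,"ty":0,"tz":0.075,"twist":0},
    {"tx":0,"ty":0,"tz":0.08,"twist":0},
    {"tx":0,"ty":0,"tz":0.08,"twist":0},
  ],
)

```text
t: 13.6
eef_pos: [0.4588, 0.1322, 0.0098]
ee_rot: [3.141, 0.0, 0.061]
force: [-0.4, 0.1, -0.1]
width: 0.0789
gripper_force: 0.0
```

Emit:
arm_command(
  commands=[
    {"tx":0,"ty":0,"tz":0.006,"twist":0},
    {"tx":0,"ty":0,"tz":0.012,"twist":0},
    {"tx":0,"ty":0,"tz":0.016,"twist":0},
    {"tx":0,"ty":0,"tz":0.02,"twist":0},
    {"tx":0,"ty":0,"tz":0.022,"twist":0},
    {"tx":0,"ty":0,"tz":0.022,"twist":0},
    {"tx":0,"ty":0,"tz":0.022,"twist":0},
    {"tx":0,"ty":0,"tz":0.022,"twist":0},
  ],
)

```text
t: 14.27
eef_pos: [0.4589, 0.1323, 0.0046]
ee_rot: [-3.142, -0.0, 0.062]
force: [-0.6, 0.4, 0.2]
width: 0.0793
gripper_force: 0.0
```

Emit:
arm_command(
  commands=[
    {"tx":0,"ty":0,"tz":0,"twist":0},
    {"tx":0,"ty":0,"tz":0,"twist":0},
    {"tx":0,"ty":0,"tz":0,"twist":0},
    {"tx":0,"ty":0,"tz":0,"twist":0},
    {"tx":0,"ty":0,"tz":0,"twist":0},
    {"tx":0,"ty":0,"tz":0,"twist":0},
    {"tx":0,"ty":0,"tz":0,"twist":0},
    {"tx":0,"ty":0,"tz":0,"twist":0},
  ],
  claw=0.35,
  grip_force=30,
)

```text
t: 14.93
eef_pos: [0.459, 0.1323, 0.0046]
ee_rot: [-3.142, -0.0, 0.061]
force: [0.8, 1.0, -0.4]
width: 0.0454
gripper_force: 30.0
```

Now gripped at 45.4 mm (46 mm expected). Lifting and carrying to the hexagon plate.

Emit:
arm_command(
  commands=[
    {"tx":0,"ty":0,"tz":-0.06,"twist":0},
    {"tx":0,"ty":0,"tz":-0.18,"twist":0},
    {"tx":0,"ty":0,"tz":-0.32,"twist":0},
    {"tx":0.02,"ty":0.08,"tz":-0.42,"twist":0},
    {"tx":0.04,"ty":0.2,"tz":-0.46,"twist":0},
    {"tx":0.06,"ty":0.34,"tz":-0.46,"twist":0},
    {"tx":0.08,"ty":0.49,"tz":-0.46,"twist":0},
    {"tx":0.1,"ty":0.64,"tz":-0.46,"twist":0},
  ],
)

```text
t: 15.6
eef_pos: [0.4933, -0.0272, 0.1197]
ee_rot: [-3.141, -0.0, 0.062]
force: [0.2, 0.8, -3.4]
width: 0.0457
gripper_force: 30.0
```

Emit:
arm_command(
  commands=[
    {"tx":0.01,"ty":0.14,"tz":0,"twist":0},
    {"tx":0.02,"ty":0.28,"tz":0,"twist":0},
    {"tx":0.03,"ty":0.42,"tz":0,"twist":0},
    {"tx":0.04,"ty":0.56,"tz":0,"twist":0},
    {"tx":0.05,"ty":0.7,"tz":0,"twist":0},
    {"tx":0.06,"ty":0.82,"tz":0,"twist":0},
    {"tx":0.06,"ty":0.92,"tz":0,"twist":0},
    {"tx":0.06,"ty":1.0,"tz":0,"twist":0},
  ],
)

```text
t: 16.27
eef_pos: [0.5232, -0.2764, 0.1186]
ee_rot: [-3.141, 0.002, 0.06]
force: [-0.6, 0.6, -2.9]
width: 0.0457
gripper_force: 30.0
```

```bash
python3 - <<'E'
from h import *
s=get_state();print(s['t'],s['eef_pos'],s['ee_rot'],s['width'],s['gripper_force'],s['force'])
go(.51,-.364,.1,.061)
E
```

```text
16.2667 [ 0.5232417  -0.27642837  0.11859023] [-3.14101542e+00  1.63282529e-03  6.00075020e-02] 0.04572108587604904 30.00013768672943 [-0.55856822  0.59180995 -2.91098055]
tx ty tz [-0.074  0.346  0.074] twist -0.0
```

Emit:
arm_command(
  commands=[
    {"tx":-0.02,"ty":0.08,"tz":0.02,"twist":0},
    {"tx":-0.04,"ty":0.16,"tz":0.04,"twist":0},
    {"tx":-0.06,"ty":0.23,"tz":0.06,"twist":0},
    {"tx":-0.08,"ty":0.29,"tz":0.07,"twist":0},
    {"tx":-0.09,"ty":0.33,"tz":0.07,"twist":0},
    {"tx":-0.09,"ty":0.346,"tz":0.07,"twist":0},
    {"tx":-0.09,"ty":0.346,"tz":0.07,"twist":0},
    {"tx":-0.09,"ty":0.346,"tz":0.07,"twist":0},
  ],
)

```text
t: 16.93
eef_pos: [0.5071, -0.3618, 0.1021]
ee_rot: [-3.141, -0.0, 0.061]
force: [-0.0, -0.2, -2.7]
width: 0.0459
gripper_force: 30.0
```

```bash
python3 - <<'E'
from h import *
im=save('wrist','w5');s=get_state();print(s['t'],s['eef_pos'],s['ee_rot'],s['width'])
T=np.linalg.inv(np.array(calibration('wrist')['extrinsics']));q=np.array(calibration('wrist')['camera_matrix'])@(T@[.539,-.364,.006,1])[:3];uv=q[:2]/q[2];print(uv)
print(patch(im,'wrist',uv,50))
for r in spot_point('adapter_mid','wrist')[:2]: print(round(r['score'],2),r['uv'],ray('wrist',r['uv'],s['eef_pos'][2]+.0314))
for r in spot_point('place_hexagon_top','wrist')[:2]: print(round(r['score'],2),r['uv'],ray('wrist',r['uv'],.006))
go(.539,-.364,-.0,.061)
E
```

```text
16.9833 [ 0.50716399 -0.36156026  0.10217543] [-3.14148468e+00 -2.12636325e-04  6.18337729e-02] 0.04582505164962268
[328.11684591 165.17464731]
(array([ 0.5395, -0.3646]), array([ 0.5399, -0.3646]), array([59., 52.]), np.float64(-0.191), 2304)
0.76 [326.6, 240.9] [ 0.51092589 -0.3635292   0.13357543]
0.8 [329.0, 167.3] [ 0.53699631 -0.36488575  0.006     ]
tx ty tz [0.126 0.018 0.409] twist 0.0
```

View pics/w5.png

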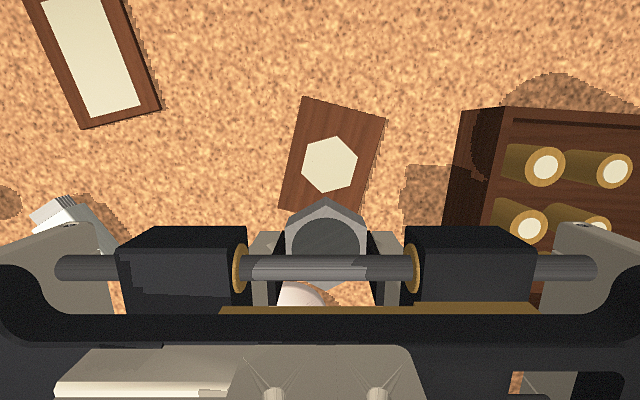

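The hexagonal patch is at (330,165) and the adapter hangs level at (326,240). The eyepiece box stands close on the right (column 463 and beyond), so I turn the gripper a quarter to keep its long body off it.

Emit:
arm_command(
  commands=[
    {"tx":0.05,"ty":0.005,"tz":0,"twist":0.038},
    {"tx":0.1,"ty":0.01,"tz":0,"twist":0.077},
    {"tx":0.127,"ty":0.013,"tz":0,"twist":0.116},
    {"tx":0.127,"ty":0.013,"tz":0,"twist":0.155},
    {"tx":0.127,"ty":0.013,"tz":0,"twist":0.194},
    {"tx":0.127,"ty":0.013,"tz":0,"twist":0.232},
    {"tx":0.127,"ty":0.013,"tz":0,"twist":0.271},
    {"tx":0.127,"ty":0.013,"tz":0,"twist":0.31},
  ],
)

```text
t: 17.75
eef_pos: [0.5392, -0.3627, 0.1023]
ee_rot: [-3.141, -0.0, -0.917]
force: [-0.1, 0.1, -3.4]
width: 0.0457
gripper_force: 30.0
```

Emit:
arm_command(
  commands=[
    {"tx":0,"ty":0,"tz":0,"twist":0.038},
    {"tx":0,"ty":0,"tz":0.02,"twist":0.077},
    {"tx":0,"ty":0,"tz":0.06,"twist":0.116},
    {"tx":0,"ty":0,"tz":0.12,"twist":0.155},
    {"tx":0,"ty":0,"tz":0.18,"twist":0.19},
    {"tx":0,"ty":0,"tz":0.25,"twist":0.19},
    {"tx":0,"ty":0,"tz":0.3,"twist":0.19},
    {"tx":0,"ty":0,"tz":0.32,"twist":0.19},
  ],
)

```text
t: 18.42
eef_pos: [0.5379, -0.3624, 0.0201]
ee_rot: [3.139, 0.001, -1.508]
force: [-0.2, 0.3, -2.8]
width: 0.0454
gripper_force: 30.0
```

```bash
python3 - <<'E'
from h import *
s=get_state();print(s['t'],s['eef_pos'],s['ee_rot'],s['width'],s['gripper_force'],s['force'])
go(.539,-.3635,-.015,s['ee_rot'][2])
E
```

```text
18.4167 [ 0.53785447 -0.36243855  0.02006026] [ 3.13916175e+00  1.33967130e-03 -1.50803784e+00] 0.04537378712456585 29.999378621578217 [-0.21202331  0.29141035 -2.77735329]
tx ty tz [ 0.005 -0.004  0.14 ] twist -0.0
```

Descend to TCP −0.014, slowly.

Emit:
arm_command(
  commands=[
    {"tx":0.005,"ty":-0.004,"tz":0.03,"twist":0},
    {"tx":0.005,"ty":-0.004,"tz":0.06,"twist":0},
    {"tx":0.005,"ty":-0.004,"tz":0.085,"twist":0},
    {"tx":0.005,"ty":-0.004,"tz":0.105,"twist":0},
    {"tx":0.005,"ty":-0.004,"tz":0.118,"twist":0},
    {"tx":0.005,"ty":-0.004,"tz":0.126,"twist":0},
    {"tx":0.005,"ty":-0.004,"tz":0.13,"twist":0},
    {"tx":0.005,"ty":-0.004,"tz":0.13,"twist":0},
  ],
)

```text
t: 19.08
eef_pos: [0.5399, -0.3648, -0.0105]
ee_rot: [-3.142, -0.0, -1.509]
force: [-1.4, 1.3, -3.4]
width: 0.0454
gripper_force: 30.0
```

Emit:
arm_command(
  commands=[
    {"tx":0,"ty":0,"tz":0.002,"twist":0},
    {"tx":0,"ty":0,"tz":0.004,"twist":0},
    {"tx":0,"ty":0,"tz":0.006,"twist":0},
    {"tx":0,"ty":0,"tz":0.008,"twist":0},
    {"tx":0,"ty":0,"tz":0.01,"twist":0},
    {"tx":0,"ty":0,"tz":0.011,"twist":0},
    {"tx":0,"ty":0,"tz":0.012,"twist":0},
    {"tx":0,"ty":0,"tz":0.012,"twist":0},
  ],
)

```text
t: 19.75
eef_pos: [0.5398, -0.3647, -0.0135]
ee_rot: [3.142, 0.0, -1.509]
force: [0.2, -0.8, -2.4]
width: 0.0453
gripper_force: 30.0
```

Emit:
arm_command(
  commands=[
    {"tx":0,"ty":0,"tz":0.002,"twist":0},
    {"tx":0,"ty":0,"tz":0.004,"twist":0},
    {"tx":0,"ty":0,"tz":0.006,"twist":0},
    {"tx":0,"ty":0,"tz":0.007,"twist":0},
    {"tx":0,"ty":0,"tz":0.008,"twist":0},
    {"tx":0,"ty":0,"tz":0.008,"twist":0},
    {"tx":0,"ty":0,"tz":0.008,"twist":0},
    {"tx":0,"ty":0,"tz":0.008,"twist":0},
  ],
)

```text
t: 20.42
eef_pos: [0.5398, -0.3647, -0.0154]
ee_rot: [3.142, 0.0, -1.509]
force: [-0.5, 1.1, -0.5]
width: 0.0458
gripper_force: 30.0
```

Emit:
arm_command(
  commands=[
    {"tx":0,"ty":0,"tz":0,"twist":0},
    {"tx":0,"ty":0,"tz":0,"twist":0},
    {"tx":0,"ty":0,"tz":0,"twist":0},
    {"tx":0,"ty":0,"tz":0,"twist":0},
    {"tx":0,"ty":0,"tz":0,"twist":0},
    {"tx":0,"ty":0,"tz":0,"twist":0},
    {"tx":0,"ty":0,"tz":-0.03,"twist":0},
    {"tx":0,"ty":0,"tz":-0.1,"twist":0},
  ],
  claw=0.95,
)

```text
t: 21.08
eef_pos: [0.5381, -0.364, 0.0078]
ee_rot: [3.138, 0.002, -1.51]
force: [-0.7, -0.3, -0.2]
width: 0.0829
gripper_force: 0.0
```

```bash
python3 - <<'E'
from h import *
s=get_state();print(s['t'],s['eef_pos'],s['ee_rot'],s['width'],s['force'])
# sleeve: view point with yaw aligned: sleeve axis .583 -> tool x along it
go(.44-.05*np.cos(.583),-.105-.05*np.sin(.583),.15,.583)
E
```

```text
21.0833 [ 0.53812636 -0.36399822  0.00784187] [ 3.13774004e+00  1.91753779e-03 -1.50981557e+00] 0.08288177003741029 [-0.72281777 -0.28989311 -0.20498744]
tx ty tz [-0.958  0.502 -0.569] twist 0.334
```

Adapter is down. Next the sleeve, with tool x along its length (yaw −2.56).

Emit:
arm_command(
  commands=[
    {"tx":0,"ty":0,"tz":-0.12,"twist":0},
    {"tx":0,"ty":0,"tz":-0.26,"twist":0.03},
    {"tx":-0.05,"ty":0.01,"tz":-0.4,"twist":0.068},
    {"tx":-0.15,"ty":0.02,"tz":-0.52,"twist":0.107},
    {"tx":-0.28,"ty":0.04,"tz":-0.58,"twist":0.146},
    {"tx":-0.42,"ty":0.06,"tz":-0.61,"twist":0.185},
    {"tx":-0.56,"ty":0.08,"tz":-0.61,"twist":0.224},
    {"tx":-0.7,"ty":0.1,"tz":-0.61,"twist":0.26},
  ],
)

```text
t: 21.75
eef_pos: [0.504, -0.1904, 0.1636]
ee_rot: [-3.14, 0.002, -2.333]
force: [-0.1, 1.0, -0.2]
width: 0.0828
gripper_force: 0.0
```

```bash
python3 - <<'E'
from h import *
s=get_state();print(s['t'],s['eef_pos'],s['ee_rot'])
go(.478,-.080,.16,-2.56)
E
```

```text
21.75 [ 0.50402642 -0.19042005  0.16358896] [-3.13965324e+00  1.68597412e-03 -2.33277060e+00]
tx ty tz [-0.248  0.38   0.014] twist 0.072
```

Emit:
arm_command(
  commands=[
    {"tx":-0.08,"ty":0.12,"tz":0,"twist":0.035},
    {"tx":-0.14,"ty":0.22,"tz":0,"twist":0.072},
    {"tx":-0.19,"ty":0.3,"tz":0,"twist":0.072},
    {"tx":-0.21,"ty":0.34,"tz":0,"twist":0.072},
    {"tx":-0.22,"ty":0.35,"tz":0,"twist":0.072},
    {"tx":-0.22,"ty":0.36,"tz":0,"twist":0.072},
    {"tx":-0.22,"ty":0.36,"tz":0,"twist":0.072},
    {"tx":-0.22,"ty":0.36,"tz":0,"twist":0.072},
  ],
)

```text
t: 22.42
eef_pos: [0.4765, -0.0905, 0.162]
ee_rot: [-3.142, -0.0, -2.553]
force: [1.1, -1.1, 0.4]
width: 0.0831
gripper_force: 0.0
```

```bash
python3 - <<'E'
from h import *
im=save('wrist','w6');s=get_state();print(s['t'],s['eef_pos'],s['ee_rot'],s['width'])
for r in spot_point('sleeve_mid','wrist')[:2]: print(round(r['score'],2),r['uv'],ray('wrist',r['uv'],.013))
for r in regions_of('sleeve_mid','wrist')[:1]:
    c=max(cv2.findContours(r['region'].astype(np.uint8),0,2)[0],key=len)
    P=np.array([ray('wrist',p,.026)[:2] for p in c[:,0]])*1000
    print(r['rect'],cv2.minAreaRect(P.astype(np.float32)))
E
```

```text
22.4667 [ 0.47649321 -0.09062007  0.16192243] [ 3.14158368e+00 -4.00728615e-04 -2.55313070e+00] 0.08303116275534826
0.68 [331.0, 153.6] [ 0.44140858 -0.10809994  0.013     ]
[312.2, 111.3, 356.8, 194.7] ((442.583740234375, -106.11869049072266), (93.58419036865234, 45.893585205078125), 32.94856643676758)
```

View pics/w6.png

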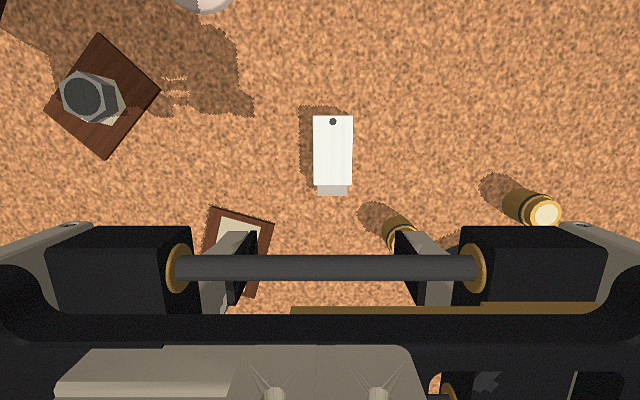

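The sleeve is at (333,155), its leaves pointing back to the camera; its size measures 93.6 × 45.9 mm, as it should. The adapter sits on its plate at the upper left.

```bash
python3 - <<'E'
from h import *
print('adapter',ray('wrist',(84,97),.026))
go(.4426,-.1061,.02,-2.5665)
E
```

```text
adapter [ 0.53882582 -0.36650616  0.026     ]
tx ty tz [0.147 0.023 0.567] twist 0.004
```

Emit:
arm_command(
  commands=[
    {"tx":0.08,"ty":0.01,"tz":0.1,"twist":0.004},
    {"tx":0.13,"ty":0.02,"tz":0.24,"twist":0.004},
    {"tx":0.147,"ty":0.023,"tz":0.38,"twist":0.004},
    {"tx":0.147,"ty":0.023,"tz":0.5,"twist":0.004},
    {"tx":0.147,"ty":0.023,"tz":0.58,"twist":0.004},
    {"tx":0.147,"ty":0.023,"tz":0.61,"twist":0.004},
    {"tx":0.147,"ty":0.023,"tz":0.62,"twist":0.004},
    {"tx":0.147,"ty":0.023,"tz":0.62,"twist":0.004},
  ],
)

```text
t: 23.23
eef_pos: [0.4428, -0.1057, 0.007]
ee_rot: [3.142, -0.001, -2.565]
force: [0.4, -0.5, 0.2]
width: 0.0831
gripper_force: 0.0
```

```bash
python3 - <<'E'
from h import *
s=get_state();print(s['t'],s['eef_pos'],s['ee_rot'],s['force'])
go(.4426,-.1061,-.0225,-2.5665)
E
```

```text
23.2333 [ 0.44284784 -0.10572264  0.00702708] [ 3.14150060e+00 -7.69951540e-04 -2.56509296e+00] [ 0.38365699 -0.50189191  0.22276745]
tx ty tz [ 0.002 -0.001  0.118] twist 0.0
```

Emit:
arm_command(
  commands=[
    {"tx":0,"ty":0,"tz":0.03,"twist":0},
    {"tx":0,"ty":0,"tz":0.06,"twist":0},
    {"tx":0,"ty":0,"tz":0.08,"twist":0},
    {"tx":0,"ty":0,"tz":0.095,"twist":0},
    {"tx":0,"ty":0,"tz":0.102,"twist":0},
    {"tx":0,"ty":0,"tz":0.107,"twist":0},
    {"tx":0,"ty":0,"tz":0.11,"twist":0},
    {"tx":0,"ty":0,"tz":0.11,"twist":0},
  ],
)

```text
t: 23.9
eef_pos: [0.4426, -0.1054, -0.0205]
ee_rot: [-3.142, -0.0, -2.565]
force: [-0.4, 0.5, -0.8]
width: 0.0832
gripper_force: 0.0
```

Emit:
arm_command(
  commands=[
    {"tx":0,"ty":0,"tz":0,"twist":0},
    {"tx":0,"ty":0,"tz":0,"twist":0},
    {"tx":0,"ty":0,"tz":0,"twist":0},
    {"tx":0,"ty":0,"tz":0,"twist":0},
    {"tx":0,"ty":0,"tz":0,"twist":0},
    {"tx":0,"ty":0,"tz":0,"twist":0},
    {"tx":0,"ty":0,"tz":0,"twist":0},
    {"tx":0,"ty":0,"tz":0,"twist":0},
  ],
  claw=0.35,
  grip_force=40,
)

```text
t: 24.57
eef_pos: [0.4425, -0.1054, -0.0204]
ee_rot: [3.141, 0.0, -2.565]
force: [-0.6, 2.1, 1.4]
width: 0.0454
gripper_force: 40.0
```

```bash
python3 - <<'E'
from h import *
s=get_state();print(s['t'],s['eef_pos'],s['ee_rot'],s['width'],s['gripper_force'],s['force'])
go(.626,-.141,.08,-2.8496)
E
```

```text
24.5667 [ 0.44251593 -0.10535657 -0.02042725] [ 3.14147250e+00  1.65938611e-05 -2.56495691e+00] 0.04541259976917051 39.99652683734894 [-0.61695118  2.05285265  1.41759365]
tx ty tz [-0.538 -0.52  -0.402] twist 0.091
```

Emit:
arm_command(
  commands=[
    {"tx":0,"ty":0,"tz":-0.04,"twist":0},
    {"tx":0,"ty":0,"tz":-0.14,"twist":0},
    {"tx":-0.04,"ty":-0.04,"tz":-0.26,"twist":0.02},
    {"tx":-0.12,"ty":-0.12,"tz":-0.36,"twist":0.05},
    {"tx":-0.22,"ty":-0.21,"tz":-0.4,"twist":0.08},
    {"tx":-0.32,"ty":-0.31,"tz":-0.4,"twist":0.091},
    {"tx":-0.42,"ty":-0.41,"tz":-0.4,"twist":0.091},
    {"tx":-0.5,"ty":-0.49,"tz":-0.4,"twist":0.091},
  ],
)

```text
t: 25.23
eef_pos: [0.616, -0.1405, 0.0791]
ee_rot: [3.141, 0.0, -2.851]
force: [0.6, 0.9, -3.3]
width: 0.0456
gripper_force: 40.0
```

Emit:
arm_command(
  commands=[
    {"tx":-0.02,"ty":-0.01,"tz":0,"twist":0},
    {"tx":-0.02,"ty":-0.01,"tz":0,"twist":0},
    {"tx":-0.02,"ty":-0.01,"tz":0.03,"twist":0},
    {"tx":-0.02,"ty":-0.01,"tz":0.08,"twist":0},
    {"tx":-0.02,"ty":-0.01,"tz":0.12,"twist":0},
    {"tx":-0.02,"ty":-0.01,"tz":0.12,"twist":0},
    {"tx":-0.02,"ty":-0.01,"tz":0.12,"twist":0},
    {"tx":-0.02,"ty":-0.01,"tz":0.12,"twist":0},
  ],
)

```text
t: 25.9
eef_pos: [0.6195, -0.1409, 0.0499]
ee_rot: [-3.141, 0.0, -2.85]
force: [-0.5, 0.4, -3.1]
width: 0.0458
gripper_force: 40.0
```

```bash
python3 - <<'E'
from h import *
s=get_state();print(s['t'],s['eef_pos'],s['ee_rot'],s['width'],s['gripper_force'],s['force'])
go(.626,-.141,-.013,-2.8496)
E
```

```text
25.9 [ 0.61954291 -0.14089476  0.04993052] [-3.14134728e+00  1.70052303e-04 -2.85040957e+00] 0.045775681731633606 39.99550938606262 [-0.51845906  0.38111124 -3.12595028]
tx ty tz [-0.025 -0.008  0.252] twist -0.0
```

Emit:
arm_command(
  commands=[
    {"tx":-0.025,"ty":-0.008,"tz":0.06,"twist":0},
    {"tx":-0.025,"ty":-0.008,"tz":0.12,"twist":0},
    {"tx":-0.025,"ty":-0.008,"tz":0.17,"twist":0},
    {"tx":-0.025,"ty":-0.008,"tz":0.21,"twist":0},
    {"tx":-0.025,"ty":-0.008,"tz":0.23,"twist":0},
    {"tx":-0.025,"ty":-0.008,"tz":0.242,"twist":0},
    {"tx":-0.025,"ty":-0.008,"tz":0.25,"twist":0},
    {"tx":-0.025,"ty":-0.008,"tz":0.252,"twist":0},
  ],
)

```text
t: 26.57
eef_pos: [0.6264, -0.1411, -0.0133]
ee_rot: [-3.141, 0.0, -2.851]
force: [-0.3, -0.9, -3.5]
width: 0.0455
gripper_force: 40.0
```

Emit:
arm_command(
  commands=[
    {"tx":0,"ty":0,"tz":0.001,"twist":0},
    {"tx":0,"ty":0,"tz":0.002,"twist":0},
    {"tx":0,"ty":0,"tz":0.003,"twist":0},
    {"tx":0,"ty":0,"tz":0.004,"twist":0},
    {"tx":0,"ty":0,"tz":0.005,"twist":0},
    {"tx":0,"ty":0,"tz":0.006,"twist":0},
    {"tx":0,"ty":0,"tz":0.006,"twist":0},
    {"tx":0,"ty":0,"tz":0.006,"twist":0},
  ],
)

```text
t: 27.23
eef_pos: [0.6264, -0.1411, -0.0144]
ee_rot: [-3.141, 0.0, -2.851]
force: [-1.5, 0.5, 3.2]
width: 0.0459
gripper_force: 40.0
```

Contact felt (+3 N): release, lift, and go to the holder.

Emit:
arm_command(
  commands=[
    {"tx":0,"ty":0,"tz":0,"twist":0},
    {"tx":0,"ty":0,"tz":0,"twist":0},
    {"tx":0,"ty":0,"tz":0,"twist":0},
    {"tx":0,"ty":0,"tz":0,"twist":0},
    {"tx":0,"ty":0,"tz":0,"twist":0},
    {"tx":0,"ty":0,"tz":0,"twist":0},
    {"tx":0,"ty":0,"tz":-0.03,"twist":0},
    {"tx":0,"ty":0,"tz":-0.12,"twist":0},
  ],
  claw=1.0,
)

```text
t: 27.9
eef_pos: [0.6237, -0.141, 0.0125]
ee_rot: [3.14, -0.006, -2.851]
force: [0.3, 0.6, -0.4]
width: 0.087
gripper_force: 0.0
```

Emit:
arm_command(
  commands=[
    {"tx":0,"ty":0,"tz":-0.12,"twist":0},
    {"tx":0,"ty":0,"tz":-0.28,"twist":0},
    {"tx":0.02,"ty":0.06,"tz":-0.4,"twist":0.038},
    {"tx":0.04,"ty":0.16,"tz":-0.5,"twist":0.077},
    {"tx":0.06,"ty":0.28,"tz":-0.56,"twist":0.116},
    {"tx":0.09,"ty":0.42,"tz":-0.58,"twist":0.155},
    {"tx":0.11,"ty":0.57,"tz":-0.58,"twist":0.194},
    {"tx":0.14,"ty":0.72,"tz":-0.58,"twist":0.23},
  ],
)

```text
t: 28.57
eef_pos: [0.5422, 0.02, 0.1615]
ee_rot: [3.14, 0.002, 2.712]
force: [1.2, 0.4, 0.5]
width: 0.0877
gripper_force: 0.0
```

```bash
python3 - <<'E'
from h import *
s=get_state();print(s['t'],s['eef_pos'],s['ee_rot'],s['width'])
go(.50,.108,.16,2.63)
E
```

```text
28.5667 [0.54221199 0.0199778  0.16146292] [3.13997545e+00 1.67709872e-03 2.71190843e+00] 0.0876976813558914
tx ty tz [0.3   0.25  0.006] twist 0.026
```

Emit:
arm_command(
  commands=[
    {"tx":0.08,"ty":0.08,"tz":0,"twist":0.026},
    {"tx":0.16,"ty":0.15,"tz":0,"twist":0.026},
    {"tx":0.22,"ty":0.19,"tz":0,"twist":0.026},
    {"tx":0.26,"ty":0.21,"tz":0,"twist":0.026},
    {"tx":0.28,"ty":0.21,"tz":0,"twist":0.026},
    {"tx":0.28,"ty":0.21,"tz":0,"twist":0.026},
    {"tx":0.28,"ty":0.21,"tz":0,"twist":0.026},
    {"tx":0.28,"ty":0.21,"tz":0,"twist":0.026},
  ],
)

```text
t: 29.23
eef_pos: [0.5006, 0.0947, 0.1601]
ee_rot: [-3.141, 0.0, 2.636]
force: [0.6, 0.8, -0.0]
width: 0.0876
gripper_force: 0.0
```

```bash
python3 - <<'E'
from h import *
im=save('wrist','w7');s=get_state();print(s['t'],s['eef_pos'],s['ee_rot'],s['width'])
for r in spot_point('holder_mid','wrist')[:2]: print(round(r['score'],2),r['uv'],ray('wrist',r['uv'],.013))
for r in regions_of('holder_mid','wrist')[:1]:
    c=max(cv2.findContours(r['region'].astype(np.uint8),0,2)[0],key=len)
    P=np.array([ray('wrist',p,.026)[:2] for p in c[:,0]])*1000
    print(r['rect'],cv2.minAreaRect(P.astype(np.float32)))
for r in boxes_of('eyepiece_mid','wrist')[:4]: print(r)
E
```

```text
29.2833 [0.50061582 0.09466995 0.16000157] [-3.14135983e+00 -5.37584856e-06  2.63573060e+00] 0.08752740218794006
0.74 [336.2, 142.4] [0.46215731 0.1286102  0.013     ]
[310.4, 113.0, 367.6, 167.9] ((459.7235107421875, 131.1659698486328), (61.90538024902344, 62.797367095947266), 60.15058898925781)
{'rect': [240.2, 179.9, 285.5, 218.8], 'score': 0.77}
{'rect': [267.1, 30.5, 312.6, 84.4], 'score': 0.58}
```

View pics/w7.png

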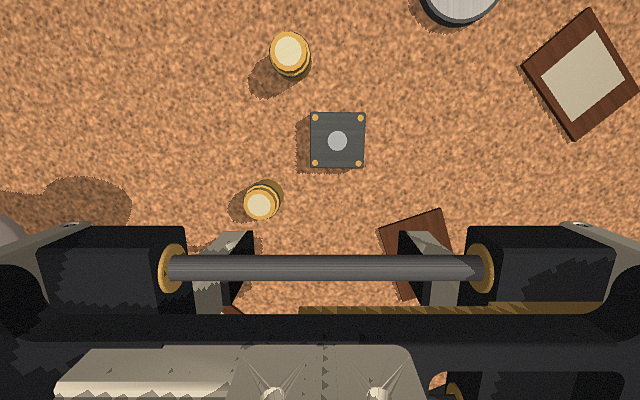

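The holder is alone and square in the view at (337,140), 62 × 62 mm. Look-alikes stand at (261,205) and (289,52), and the square patch is at (583,77).

```bash
python3 - <<'E'
from h import *
im=cv2.imread('pics/w7.png')[:,:,::-1].copy();s=get_state()
R=cv2.Rodrigues(np.array([0,0,2.621]))[0]@np.diag([1,-1,-1.])
for n,uv in dict(A=(261,205),B=(289,52)).items():
    p=ray('wrist',uv,.05);print(n,p,'in tool axes from holder',R.T[:2,:2]@(p[:2]-[.4597,.1312]))
print('square',patch(im,'wrist',(583,77),56))
go(.4597,.1312,.02,2.621)
E
```

```text
A [0.47883634 0.02364589 0.05      ] in tool axes from holder [-0.07009805 -0.08378752]
B [0.36257036 0.12949561 0.05      ] in tool axes from holder [ 0.08341459 -0.04979033]
square (array([0.5341, 0.4057]), array([0.5384, 0.4086]), array([68.5, 68.4]), np.float64(0.244), 3988)
tx ty tz [0.213 0.048 0.56 ] twist 0.005
```

Emit:
arm_command(
  commands=[
    {"tx":0.1,"ty":0.02,"tz":0.08,"twist":0.005},
    {"tx":0.18,"ty":0.04,"tz":0.2,"twist":0.005},
    {"tx":0.213,"ty":0.048,"tz":0.34,"twist":0.005},
    {"tx":0.213,"ty":0.048,"tz":0.46,"twist":0.005},
    {"tx":0.213,"ty":0.048,"tz":0.54,"twist":0.005},
    {"tx":0.213,"ty":0.048,"tz":0.58,"twist":0.005},
    {"tx":0.213,"ty":0.048,"tz":0.6,"twist":0.005},
    {"tx":0.213,"ty":0.048,"tz":0.6,"twist":0.005},
  ],
)

```text
t: 30.1
eef_pos: [0.459, 0.1311, 0.009]
ee_rot: [-3.139, -0.001, 2.621]
force: [0.7, -0.7, 0.6]
width: 0.0877
gripper_force: 0.0
```

```bash
python3 - <<'E'
from h import *
s=get_state();print(s['t'],s['eef_pos'],s['ee_rot'],s['force'])
go(.4597,.1312,-.0215,2.621)
E
```

```text
30.1 [0.45902836 0.13107937 0.00900685] [-3.13938745e+00 -8.32136338e-04  2.62071919e+00] [ 0.65010288 -0.66939318  0.61167551]
tx ty tz [-0.002  0.002  0.122] twist -0.0
```

Emit:
arm_command(
  commands=[
    {"tx":0,"ty":0,"tz":0.03,"twist":0},
    {"tx":0,"ty":0,"tz":0.06,"twist":0},
    {"tx":0,"ty":0,"tz":0.085,"twist":0},
    {"tx":0,"ty":0,"tz":0.105,"twist":0},
    {"tx":0,"ty":0,"tz":0.115,"twist":0},
    {"tx":0,"ty":0,"tz":0.12,"twist":0},
    {"tx":0,"ty":0,"tz":0.122,"twist":0},
    {"tx":0,"ty":0,"tz":0.122,"twist":0},
  ],
)

```text
t: 30.77
eef_pos: [0.4595, 0.1318, -0.0204]
ee_rot: [3.142, 0.0, 2.621]
force: [-0.4, 0.8, 0.6]
width: 0.0877
gripper_force: 0.0
```

Emit:
arm_command(
  commands=[
    {"tx":0,"ty":0,"tz":0,"twist":0},
    {"tx":0,"ty":0,"tz":0,"twist":0},
    {"tx":0,"ty":0,"tz":0,"twist":0},
    {"tx":0,"ty":0,"tz":0,"twist":0},
    {"tx":0,"ty":0,"tz":0,"twist":0},
    {"tx":0,"ty":0,"tz":0,"twist":0},
    {"tx":0,"ty":0,"tz":0,"twist":0},
    {"tx":0,"ty":0,"tz":0,"twist":0},
  ],
  claw=0.5,
  grip_force=50,
)

```text
t: 31.43
eef_pos: [0.4596, 0.1319, -0.0203]
ee_rot: [3.141, 0.0, 2.621]
force: [-0.8, 0.5, 2.1]
width: 0.0615
gripper_force: 50.0
```

```bash
python3 - <<'E'
from h import *
s=get_state();print(s['t'],s['eef_pos'],s['ee_rot'],s['width'],s['gripper_force'],s['force'])
go(.534,.4065,.06,.245-np.pi)
E
```

```text
31.4333 [ 0.45960122  0.13185353 -0.0203307 ] [3.14129970e+00 1.46093383e-04 2.62120334e+00] 0.061542905828550494 50.00049412250519 [-0.83649609  0.49283838  2.14418596]
tx ty tz [ 0.288  1.101 -0.321] twist -0.244
```

Emit:
arm_command(
  commands=[
    {"tx":0,"ty":0,"tz":-0.03,"twist":0},
    {"tx":0,"ty":0,"tz":-0.1,"twist":0},
    {"tx":0,"ty":0,"tz":-0.22,"twist":0},
    {"tx":0.02,"ty":0.06,"tz":-0.32,"twist":-0.03},
    {"tx":0.05,"ty":0.18,"tz":-0.38,"twist":-0.068},
    {"tx":0.09,"ty":0.32,"tz":-0.4,"twist":-0.106},
    {"tx":0.13,"ty":0.46,"tz":-0.4,"twist":-0.144},
    {"tx":0.17,"ty":0.6,"tz":-0.4,"twist":-0.18},
  ],
)

```text
t: 32.1
eef_pos: [0.4966, 0.2838, 0.08]
ee_rot: [3.141, -0.001, -3.092]
force: [0.7, -0.6, -7.6]
width: 0.0619
gripper_force: 50.0
```

```bash
python3 - <<'E'
from h import *
s=get_state();print(s['t'],s['eef_pos'],s['ee_rot'],s['width'],s['gripper_force'],s['force'])
go(.534,.4065,.06,.245-np.pi)
E
```

```text
32.1 [0.49655445 0.28384566 0.07995342] [ 3.14147137e+00 -8.63167599e-04 -3.09164274e+00] 0.0619393751578634 49.991995096206665 [ 0.69216024 -0.59575331 -7.6201962 ]
tx ty tz [-0.174  0.483  0.08 ] twist -0.062
```

Emit:
arm_command(
  commands=[
    {"tx":-0.04,"ty":0.12,"tz":0,"twist":-0.03},
    {"tx":-0.08,"ty":0.23,"tz":0,"twist":-0.062},
    {"tx":-0.12,"ty":0.33,"tz":0,"twist":-0.062},
    {"tx":-0.15,"ty":0.4,"tz":0.04,"twist":-0.062},
    {"tx":-0.165,"ty":0.44,"tz":0.09,"twist":-0.062},
    {"tx":-0.165,"ty":0.44,"tz":0.14,"twist":-0.062},
    {"tx":-0.165,"ty":0.44,"tz":0.16,"twist":-0.062},
    {"tx":-0.165,"ty":0.44,"tz":0.16,"twist":-0.062},
  ],
)

```text
t: 32.77
eef_pos: [0.5313, 0.3921, 0.0366]
ee_rot: [-3.138, -0.005, -2.903]
force: [0.9, -1.7, -7.0]
width: 0.0615
gripper_force: 50.0
```

```bash
python3 - <<'E'
from h import *
s=get_state();print(s['t'],s['eef_pos'],s['ee_rot'],s['width'],s['gripper_force'],s['force'])
go(.534,.4065,-.013,.245-np.pi)
E
```

```text
32.7667 [0.5313413  0.39206945 0.03658221] [-3.13821084 -0.00540138 -2.90278427] 0.06153921833067393 49.99787092208862 [ 0.87906156 -1.67034626 -6.98064898]
tx ty tz [-0.024  0.054  0.198] twist -0.002
```

Emit:
arm_command(
  commands=[
    {"tx":-0.012,"ty":0.03,"tz":0.02,"twist":0},
    {"tx":-0.024,"ty":0.054,"tz":0.06,"twist":0},
    {"tx":-0.024,"ty":0.054,"tz":0.1,"twist":0},
    {"tx":-0.024,"ty":0.054,"tz":0.13,"twist":0},
    {"tx":-0.024,"ty":0.054,"tz":0.155,"twist":0},
    {"tx":-0.024,"ty":0.054,"tz":0.17,"twist":0},
    {"tx":-0.024,"ty":0.054,"tz":0.18,"twist":0},
    {"tx":-0.024,"ty":0.054,"tz":0.18,"twist":0},
  ],
)

```text
t: 33.43
eef_pos: [0.5358, 0.4088, -0.0061]
ee_rot: [-3.141, -0.001, -2.902]
force: [0.9, -0.9, -6.9]
width: 0.0616
gripper_force: 50.0
```

```bash
python3 - <<'E'
from h import *
s=get_state();print(s['t'],s['eef_pos'],s['ee_rot'],s['force'])
go(.534,.4065,-.0143,.245-np.pi)
E
```

```text
33.4333 [ 0.5358378   0.40883963 -0.00606095] [-3.14098981e+00 -7.41088339e-04 -2.90196186e+00] [ 0.92109617 -0.92867322 -6.85334687]
tx ty tz [ 0.009 -0.007  0.033] twist -0.002
```

Emit:
arm_command(
  commands=[
    {"tx":0.009,"ty":-0.007,"tz":0.008,"twist":0},
    {"tx":0.009,"ty":-0.007,"tz":0.015,"twist":0},
    {"tx":0.009,"ty":-0.007,"tz":0.021,"twist":0},
    {"tx":0.009,"ty":-0.007,"tz":0.026,"twist":0},
    {"tx":0.009,"ty":-0.007,"tz":0.03,"twist":0},
    {"tx":0.009,"ty":-0.007,"tz":0.033,"twist":0},
    {"tx":0.009,"ty":-0.007,"tz":0.034,"twist":0},
    {"tx":0.009,"ty":-0.007,"tz":0.034,"twist":0},
  ],
)

```text
t: 34.1
eef_pos: [0.5343, 0.407, -0.014]
ee_rot: [-3.142, -0.0, -2.902]
force: [1.0, -0.2, -5.9]
width: 0.0614
gripper_force: 50.0
```

Emit:
arm_command(
  commands=[
    {"tx":0,"ty":0,"tz":0.001,"twist":0},
    {"tx":0,"ty":0,"tz":0.002,"twist":0},
    {"tx":0,"ty":0,"tz":0.003,"twist":0},
    {"tx":0,"ty":0,"tz":0.004,"twist":0},
    {"tx":0,"ty":0,"tz":0.005,"twist":0},
    {"tx":0,"ty":0,"tz":0.005,"twist":0},
    {"tx":0,"ty":0,"tz":0.005,"twist":0},
    {"tx":0,"ty":0,"tz":0.005,"twist":0},
  ],
)

```text
t: 34.77
eef_pos: [0.5344, 0.4071, -0.0143]
ee_rot: [3.141, 0.001, -2.901]
force: [-3.8, -1.9, 6.2]
width: 0.0614
gripper_force: 50.0
```

Emit:
arm_command(
  commands=[
    {"tx":0,"ty":0,"tz":0,"twist":0},
    {"tx":0,"ty":0,"tz":0,"twist":0},
    {"tx":0,"ty":0,"tz":0,"twist":0},
    {"tx":0,"ty":0,"tz":0,"twist":0},
    {"tx":0,"ty":0,"tz":0,"twist":0},
    {"tx":0,"ty":0,"tz":0,"twist":0},
    {"tx":0,"ty":0,"tz":-0.04,"twist":0},
    {"tx":0,"ty":0,"tz":-0.14,"twist":0},
  ],
  claw=1.0,
)

```text
t: 35.43
eef_pos: [0.5325, 0.405, 0.017]
ee_rot: [-3.138, -0.005, -2.902]
force: [0.7, -0.7, 0.5]
width: 0.0876
gripper_force: 0.0
```

Emit:
arm_command(
  commands=[
    {"tx":0,"ty":0,"tz":-0.12,"twist":0},
    {"tx":0,"ty":0,"tz":-0.28,"twist":0},
    {"tx":0,"ty":0.0,"tz":-0.44,"twist":0},
    {"tx":0.1,"ty":0.05,"tz":-0.56,"twist":0},
    {"tx":0.24,"ty":0.1,"tz":-0.62,"twist":0},
    {"tx":0.38,"ty":0.16,"tz":-0.62,"twist":0},
    {"tx":0.5,"ty":0.22,"tz":-0.62,"twist":0},
    {"tx":0.5,"ty":0.25,"tz":-0.62,"twist":0},
  ],
)

```text
t: 36.1
eef_pos: [0.3939, 0.4382, 0.177]
ee_rot: [3.139, 0.001, -2.9]
force: [0.1, -0.9, -0.3]
width: 0.0875
gripper_force: 0.0
```

```bash
python3 - <<'E'
from h import *
im=save('top','top1');sd=save('side','side1');s=get_state();print(s['t'],s['eef_pos'],s['width'])
Z=dict(eyepiece_mid=.025,adapter_mid=.016,holder_mid=.019,sleeve_mid=.019,mirror=0,lamp_base=0)
for n,z in Z.items():
    for r in spot_point(n,'top')[:4]: print(n,round(r['score'],2),np.round(r['uv']),np.round(ray('top',r['uv'],z),3))
for n in('holder_mid','sleeve_mid','adapter_mid'):
  for r in regions_of(n,'top')[:1]:
    c=max(cv2.findContours(r['region'].astype(np.uint8),0,2)[0],key=len)
    P=np.array([ray('top',p,.032 if n[0]!='a' else .026)[:2] for p in c[:,0]])*1000
    print(n,cv2.minAreaRect(P.astype(np.float32)))
a=cv2.resize(im[120:240,160:460],(800,320),interpolation=2)
b=cv2.resize(sd[100:400,220:420][30:290],(215,280))
b=sd[140:390,225:425];b=cv2.resize(b,(224,280))
o=np.zeros((600,800,3),np.uint8);o[:320]=a;o[320:,:224]=b
o[320:,230:560]=cv2.resize(sd[230:290,215:286],(330,280),interpolation=2)
o[320:,566:]=cv2.resize(sd[325:390,225:279],(234,280),interpolation=2)
cv2.imwrite('pics/c4.png',o[:,:,::-1])
E
```

```text
36.2 [0.39705667 0.43925949 0.17630969] 0.08790602095037003
eyepiece_mid 0.56 [266. 239.] [0.367 0.136 0.025]
eyepiece_mid 0.49 [305. 204.] [0.478 0.019 0.025]
eyepiece_mid 0.39 [264. 149.] [0.649 0.151 0.025]
holder_mid 0.8 [177. 186.] [0.527 0.422 0.019]
sleeve_mid 0.56 [358. 158.] [ 0.625 -0.146  0.019]
mirror 0.7 [209. 236.] [0.375 0.319 0.   ]
lamp_base 0.75 [420. 243.] [ 0.36  -0.339  0.   ]
lamp_base 0.57 [262. 148.] [0.656 0.161 0.   ]
holder_mid ((532.8912963867188, 403.6611022949219), (61.495147705078125, 66.31234741210938), 14.568041801452637)
sleeve_mid ((625.0297241210938, -139.58673095703125), (92.53873443603516, 45.891334533691406), 15.138129234313965)
adapter_mid ((538.7818603515625, -365.6667175292969), (47.24812316894531, 50.366355895996094), 0.7386735677719116)
```

View pics/c4.png

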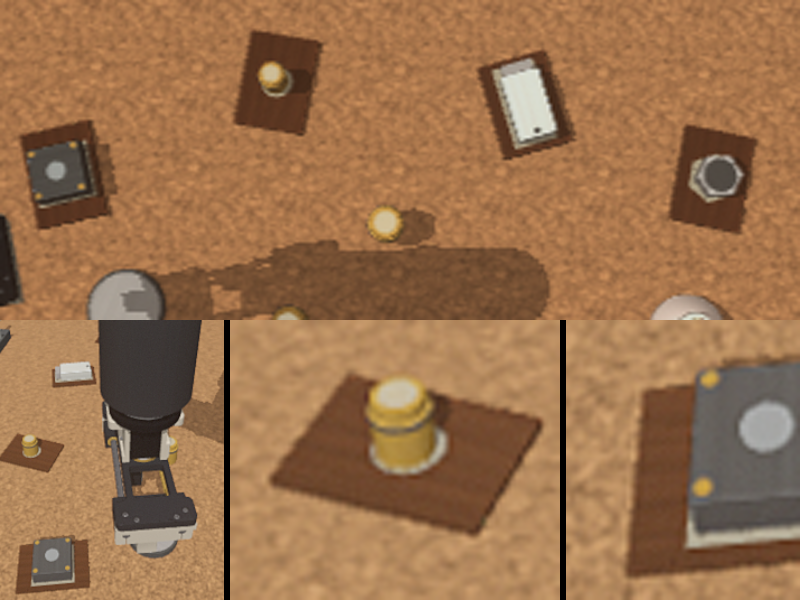

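All four parts stand upright and centred on their patches: round (273,78), square (57,172), oblong (527,100) and hexagon (718,178) in the composite. The mirror and lamp have not moved and the gripper is clear, so I hand in.

```bash
python3 -c "
from station import *
print(job_done())"
```

```text
the job is handed in; nothing more can be done
None
```

The job is handed in at about 36 s of the 112 s allowed: the last pictures show all four parts upright and centred on their own patches, with the mirror and lamp base where they stood; the station did not return a verdict.

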